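# Load a bench shaker, fit its retaining spring and lock the cam knob

### The arm

A 7-joint arm with a two-finger parallel gripper is mounted at the origin on the work surface. World frame = base frame: x ahead of the robot, y to its left, z up, the work surface at z = 0. Lengths are in m, angles in rad, forces in N, time in s.
With the tool pointing down it reaches from about 0.4 to 0.85 m from the base axis. Payload 10.4 kg.
Tool frame: the origin (TCP) lies between the finger pads; the fingertips stand 22 mm ahead of it and the grasp point (between the pads) lies 3 mm ahead of it (r.nose_length is the distance from the TCP to the fingertips, in m); z points along the fingers, y is the line along which they close (so a half turn about z gives the same grasp; the last joint's range is limited). The gripper opens to 87 mm and grips with 3 to 60 N. Pads are 19 mm wide; open, the fingers measure 117 mm over their backs; the gripper's body (75 mm by 190 mm) begins 51 mm behind the grasp point.
Start: joints at [1.092, 0.332, -0.065, 1.46, 0.022, 1.35, -0.088], TCP at [0.275, -0.561, 0.245] pointing down, gripper open.
Joint ranges: [-2.6, 2.6], [-0.5, 2.12], [-1.47, 1.34], [0.16, 2.42], [-1.27, 4.41], [0.06, 2.06], [-2.6, 2.6]. Speed limits (rad/s): [2.22, 2.22, 2.79, 2.79, 3.14, 3.14, 3.14].

### API

Orientations are given as a unit quaternion [x, y, z, w].
In Python, from bench import readout, cams, r gives the robot as it stands. The module is installed in compiled form; this text tells all that it offers.
- The arm moves only by the tool step_arm, never from a script. Its argument "deltas" is a list that holds one entry, the list of rows, each a list of 7 numbers: the turn, a rotation vector about the tool's x, y, z in rad, then the shift along the tool's x, y, z in m, then the opening in per cent of the stroke, from 0 (shut) to 100 (fully open). A call has 1 to 20 rows; each row is the pose to reach, as a shift and turn from the pose commanded when the call began, along the tool's axes at that moment; what a row does not reach only later rows make up. A row lasts 1/8 s, in which the tool goes at most 62.5 mm and 10.7 degrees, less where a joint would pass 70% of its speed; a pose out of reach is approached as far as the arm can. A call with a gripper value outside its range is refused whole. The fingers move at their own pace and stop on an object; "squeeze" is the grip in N (left out, the last holds). Time passes only in rows, so rows that repeat a pose let the fingers close. It gives the time, the measured TCP pose, the force, the opening and the grip force at its end, in the units of the state.
- readout.read_state(): the state, without advancing time (a new reading comes with each control period).
- cams.camera(name): name is "side" or "top"; returns a dict with "img" (400x640x3 uint8, red, green, blue), "fx", "fy", "cx", "cy" (pixels), "origin" and "rotation" of the camera in the world. Camera axes: x right, y up, looking along -z (the intrinsics and any distortion apply to the point x, -y, -z); pixel columns grow to the right and rows downward; lengths in m; the calibration is good to about 2 mm. A picture is of the moment at which its call begins. There is no depth.
- r.close_job(): hands the job in; it is judged then, once.
The state is a dict: "time": time; "joint_positions": joint angles; "joint_vel": joint speeds; "joint_torque": joint torques, N m; "ee_pos": TCP position; "eef_rot": TCP orientation; "ft_force": force on the tool from outside, world axes, zero at the start; "torque": the same for the moment, N m; "width": finger opening in m; "grip_force": force on a finger pad.
Only numpy, scipy, OpenCV 4.12 (cv2) and the standard library are available. Lean on these libraries where they do the work, as an engineer would, in place of code of your own. Each camera call takes 0.05 s, during which the arm holds its last target. There are 200 camera calls.

### The job

Stand every blue-capped sample bottle that stands on the bench upright in a well of the shaker's teal rack, one to a well. Then take the tension spring from its parking block, hook its pin down into the hole of the dark block on the shaker deck and stretch its eye fully down over the short post at the other end of the deck; finally turn the shaker's black cam knob clockwise until the brass plunger drops into the notch. Leave the other things on the bench where they are.

Things in the scene. Friction and masses are not known exactly. Their poses are not given: they have to be found in the camera images.
- shaker: bench shaker, fixed, but it stands differently every time: white base 210 (its x) by 350 (its y) by 60 mm tall, origin under its centre on the bench. x points away from the robot at yaw 0. On its top, over y from -80 to +170 mm, lies an aluminium deck whose surface is at z 68 mm; it carries the teal rack at the back, and the hole block and the post along the front. The cam knob is on the base at x -30, y -125 mm
- well0 (a point): centre of the floor of the first well (at the largest y of the shaker) of the teal rack: five open-topped square wells in a row, the next ones 48, 96, 144 and 192 mm from it along the shaker's -y; inside 44 by 44 mm, walls 4 mm thick, 20 mm high above the well floor (17 mm between wells); axes as the shaker's. With the fingers closing along the shaker's x there is room beside a bottle
- hole (a point): centre of the mouth of the square hole (11 by 11 mm, 22 mm deep, down to the deck) in the dark steel block (30 by 26 by 22 mm) on the deck; axes as the shaker's. The post stands 205 mm from it along the shaker's -y
- post_tip (a point): top of the steel post, 8 mm thick, 10 mm high above the deck, tapered at its top 2 mm; axes as the shaker's
- pin_tip (a point): lower end of the spring's pin: a 6 mm thick steel pin, round-ended, that points straight down (30 mm long to the wire's bend). The spring's own x axis runs from the pin to the eye. The spring starts on a grey parking block (a plate 4 mm thick, 215 by 44 mm) with the pin standing in a 12 mm square hole, 20 mm deep, and the eye lying on the plate: lift it 25 mm straight up to free it. Total mass 66 g
- pin_tab (a point): centre of the black plastic grip tab at the pin end: 26 mm along the spring, 12 mm across, 26 mm tall; 27 mm from the pin along the spring and 33 mm above the pin's tip
- eye_tab (a point): centre of the equal black grip tab at the eye end, 36 mm from the eye's centre towards the pin and 33 mm above the eye's underside. Axes as the spring's. The coil between the tabs is straight and stiff sideways and only gets longer
- eye (a point): centre of the round wire eye at the far end: clear opening 17 mm, wire 5 mm thick, this point 2.6 mm above its underside, which is level with the pin's tip. Pin to eye 160 mm unstretched
- eye_end (a joint): stretch of the spring, m: 0 closed, at most 0.075. 110 N/m and 0.55 N at 0; hooked from the hole to the post it is stretched about 45 mm, 5.5 N. Lifted 13 mm the eye clears the post while the pin is still 9 mm in its hole
- knob_grip (a point): on the cam knob's vertical axis, 106 mm above the bench, where to grip: a black bar 46 mm long (along this point's x), 12 mm wide (y), from 90 to 118 mm above the bench, on a round steel cam of up to 33 mm radius whose top is 77 mm above the bench
- cam_knob (a joint): turn of the cam knob, rad, growing clockwise seen from above; 0 to 2.0. The notch meets the plunger at 1.5; it starts at 0.1 to 0.5. The turn takes about 0.1 N m
- plunger (a joint): sprung brass plunger at the shaker's +x side of the cam, pressing on its rim, m: 0 is fully dropped in the notch, 0.001 to 0.005 when riding on the rim
- bottle0_center (a point): white sample bottle with a blue screw cap, 80 mm tall, body 36 mm across and 55 mm high, with a thick heavy base, cap 29 mm across, about 110 g; this point is on its axis 40 mm above its underside, z up along it. Three to five of the five are present
- bottle1_center (a point): a bottle just like bottle0
- bottle2_center (a point): a bottle just like bottle0
- bottle3_center (a point): a bottle just like bottle0
- bottle4_center (a point): a bottle just like bottle0
- jar: squat amber jar with a black cap, 60 mm across, 55 mm tall, origin under its centre; leave it alone
- flask: conical glass flask, 72 mm across at the base, 103 mm tall, origin under its centre; leave it alone
- tip_box: white and teal box of pipette tips, 85 by 120 by 64 mm, origin under its centre; leave it alone
- marker: marker pen lying along its x, 120 by 13 by 13 mm, origin under its centre; leave it alone
- wash_bottle: clear wash bottle with a red cap and a spout, 68 mm across, 205 mm tall with the spout, origin under its centre; leave it alone
- beaker: small empty glass beaker, 54 mm across, 70 mm tall, origin under its centre; leave it alone
There are look-alikes about, which are no part of the job. What is shaped like the part that bears bottle0_center but red is not meant. Leave any red look-alike of the part that bears bottle1_center alone.

How it is judged:
On the way, in this order (a step that is already met when the one before it is completed fails the run):
1. all the bottles that are there stand upright in wells of the rack (x of bottle0_center in the frame of shaker between 0.02 and 0.07 m and y of bottle0_center in the frame of shaker between -0.072 and 0.162 m and z of bottle0_center in the frame of shaker between 0.1 and 0.12 m and angle between each of bottle0_center, bottle1_center, bottle2_center, bottle3_center, bottle4_center's own z axis and vertical below 0.2 rad and x of bottle1_center in the frame of shaker between 0.02 and 0.07 m and y of bottle1_center in the frame of shaker between -0.072 and 0.162 m and z of bottle1_center in the frame of shaker between 0.1 and 0.12 m and x of bottle2_center in the frame of shaker between 0.02 and 0.07 m and y of bottle2_center in the frame of shaker between -0.072 and 0.162 m and z of bottle2_center in the frame of shaker between 0.1 and 0.12 m and x of bottle3_center in the frame of shaker between 0.02 and 0.07 m and y of bottle3_center in the frame of shaker between -0.072 and 0.162 m and z of bottle3_center in the frame of shaker between 0.1 and 0.12 m and x of bottle4_center in the frame of shaker between 0.02 and 0.07 m and y of bottle4_center in the frame of shaker between -0.072 and 0.162 m and z of bottle4_center in the frame of shaker between 0.1 and 0.12 m), for 0.2 s.
2. the spring's pin is down in the hole of the dark block and its eye is down over the post (horizontal distance between pin_tip and hole below 0.006 m and z of pin_tip in the frame of hole below -0.006 m and horizontal distance between eye and post_tip below 0.012 m and z of eye in the frame of post_tip below -0.002 m), for 0.2 s.
3. the cam knob is turned so that the plunger has dropped into the notch (value of joint cam_knob between 1.35 and 1.65 rad and value of joint plunger below 0.0012 m), for 0.2 s.
At the end, for the whole second after the job is handed in: Every bottle present stands in a well (on its floor within 10 mm, tilt under 0.2 rad), the pin is 6 mm or more down in the hole, the eye is round the post and 2 mm or more below its top, the knob is within 0.15 rad of the notch with the plunger dropped to under 1.2 mm; the spring is at rest (all of step 1 and all of step 2 and all of step 3 and linear speed of spring below 0.02 m/s); the robot touches nothing.
It fails at once if one of the other loose things is shoved more than 40 mm (distance of any of jar, flask, tip_box, marker, wash_bottle, beaker from where it was at the start of the episode above 0.04 m).
It fails at once if one of the other standing things is tipped over (angle between any of jar, flask, tip_box, wash_bottle, beaker's own z axis and vertical above 0.6 rad).
Of bottle0, bottle1, bottle2, bottle3, bottle4 only 3 to 5 are there at a start; the rules pass over those that are not, and their reading is None.
At some moment in a run one of bottle0, bottle1, bottle2, bottle3, bottle4 may be knocked a few centimetres aside while the robot is not near it.
It also fails if it takes over 208 s, if anything falls off the work surface, if the arm or the gripper's body presses on something with over 40 N, if the wrist force passes 120 N, or if a joint passes its speed limit or range.

## Working session

There is one attempt and no reset: what is moved stays moved. The work goes in short steps, Python scripts to look and compute and a tool call to move; the robot and the scene stay as the last step left them, time stands still between calls to the robot, and variables do not carry over. Pictures are saved under pics/ and viewed, at most 14 in all, crops included, and the job is handed in when it is done.

Besides the shell and the picture viewer there is one more tool, called after "Emit:" as a command line: name --argument value ..., lists and objects as JSON in quotes. step_arm: Moves the arm, as the interface text tells. Its arguments: {"type":"object","properties":{"deltas":{"type":"array"},"squeeze":{"type":"number"}},"required":["deltas"]}

```bash
mkdir -p pics; cat > h.py <<'E'
import numpy as np, cv2
from bench import readout, cams, r
def save(c,n): cv2.imwrite('pics/'+n,cv2.cvtColor(c['img'],cv2.COLOR_RGB2BGR))
def ray(c,u,v):
    d=np.array([(u-c['cx'])/c['fx'],-(v-c['cy'])/c['fy'],-1.]); return np.array(c['origin']),np.array(c['rotation'])@d
def onz(c,u,v,z):
    o,d=ray(c,u,v); return o+d*(z-o[2])/d[2]
def proj(c,p):
    q=np.array(c['rotation']).T@(np.array(p)-np.array(c['origin'])); return c['cx']+c['fx']*q[0]/-q[2], c['cy']-c['fy']*q[1]/-q[2]
E
python3 - <<'E'
from h import *
for n in('top','side'):
    c=cams.camera(n); save(c,n+'0.png'); print({k:(np.round(v,4).tolist() if k!='img' else 0) for k,v in c.items()})
s=readout.read_state(); print(s['time'],s['ee_pos'],s['eef_rot'],s['width'])
E
```

```text
{'img': 0, 'fx': 412.8372, 'fy': 412.8372, 'cx': 319.5747, 'cy': 204.7437, 'origin': [0.4241, 0.0161, 1.3991], 'rotation': [-0.0264, 0.0185, 0.7165, -0.6968]}
{'img': 0, 'fx': 392.8569, 'fy': 392.8569, 'cx': 320.7608, 'cy': 200.4001, 'origin': [-0.2251, 0.7678, 0.731], 'rotation': [-0.1825, 0.4537, 0.8104, -0.3227]}
0.1 [ 0.2749918  -0.56090328  0.24384193] [ 9.74140644e-01  2.25941600e-01 -1.58815465e-04 -6.11203991e-04] 0.08709773809709641
```

View pics/top0.png

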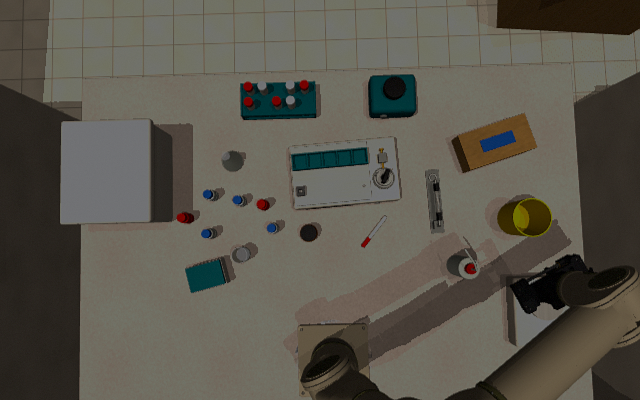

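View pics/side0.png

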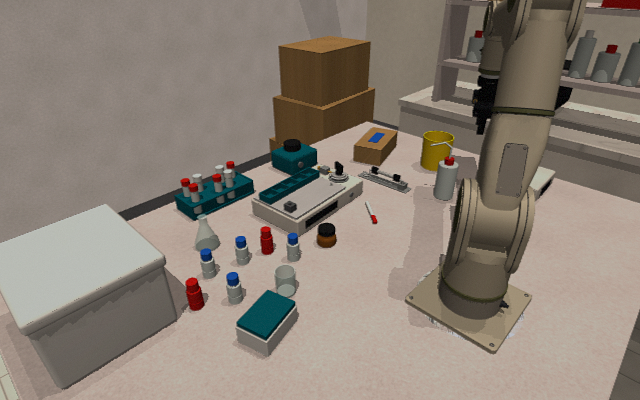

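The top view shows four blue-capped bottles near (209,195), (239,200), (208,233) and (272,228). The shaker is at (345,172), the spring at (434,200) and the knob at (384,176). In the side view the same four blue caps show at (207,256), (241,243), (233,279) and (293,240).

```bash
python3 - <<'E'
s=open('h.py').read().replace("import numpy as np, cv2","import numpy as np, cv2\nfrom scipy.spatial.transform import Rotation as R").replace("np.array(c['rotation'])","R.from_quat(c['rotation']).as_matrix()")
open('h.py','w').write(s)
E
cat >> h.py <<'E'
def tri(c1,p1,c2,p2):
    (a,d),(b,e)=ray(c1,*p1),ray(c2,*p2); d/=np.linalg.norm(d); e/=np.linalg.norm(e)
    t=np.linalg.lstsq(np.c_[d,-e],b-a,rcond=None)[0]; A=a+d*t[0];B=b+e*t[1]; return (A+B)/2,np.linalg.norm(A-B)
def blobs(c,lo,hi,amin=15):
    m=cv2.inRange(cv2.cvtColor(c['img'],cv2.COLOR_RGB2HSV),np.array(lo),np.array(hi))
    n,_,st,ce=cv2.connectedComponentsWithStats(m); return [(ce[i].round(1),st[i].tolist()) for i in range(1,n) if st[i,4]>=amin]
E
python3 - <<'E'
from h import *
t=cams.camera('top'); s=cams.camera('side')
print('proj check tcp',proj(t,readout.read_state()['ee_pos']))
for n,c in(('t',t),('s',s)):
    for ce,st in blobs(c,(105,130,60),(130,255,255)): print(n,ce,st,onz(c,*ce,.075 if n=='s' else .08).round(4))
x=t['img'][125:220,280:455]; cv2.imwrite('pics/t1.png',cv2.convertScaleAbs(cv2.cvtColor(cv2.resize(x,None,fx=4.5,fy=4.5,interpolation=cv2.INTER_CUBIC),cv2.COLOR_RGB2BGR),alpha=1.4))
x=s['img'][150:240,245:420]; cv2.imwrite('pics/s1.png',cv2.convertScaleAbs(cv2.cvtColor(cv2.resize(x,None,fx=4.5,fy=4.5,interpolation=cv2.INTER_CUBIC),cv2.COLOR_RGB2BGR),alpha=1.2))
E
```

```text
proj check tcp (np.float64(535.5506095511114), np.float64(279.3243703775523))
t [497.3 140.9] [480, 131, 36, 21, 395] [ 0.6976 -0.5474  0.08  ]
t [206.7 193.8] [203, 190, 8, 9, 56] [0.5537 0.3918 0.08  ]
t [236.6 199.4] [233, 196, 8, 8, 54] [0.5328 0.2957 0.08  ]
t [270.7 227.5] [267, 224, 8, 8, 56] [0.4397 0.1878 0.08  ]
t [205.1 233.4] [201, 230, 9, 8, 56] [0.4267 0.3983 0.08  ]
s [376.3 137.2] [369, 133, 15, 10, 84] [ 0.7015 -0.5546  0.075 ]
s [292.5 238.2] [288, 233, 10, 12, 95] [0.434  0.1903 0.075 ]
s [240.2 241.4] [236, 236, 9, 12, 96] [0.5275 0.2984 0.075 ]
s [205.6 254.2] [201, 248, 10, 13, 106] [0.5488 0.3938 0.075 ]
s [232.2 278.4] [227, 272, 11, 14, 128] [0.4221 0.4003 0.075 ]
```

View pics/t1.png

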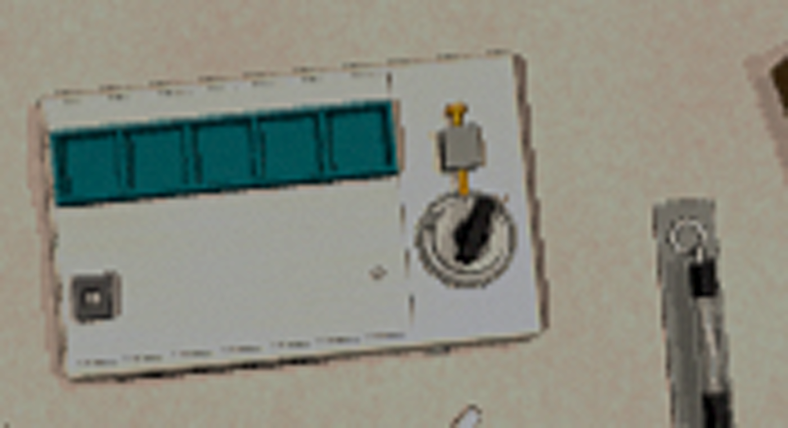

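View pics/s1.png

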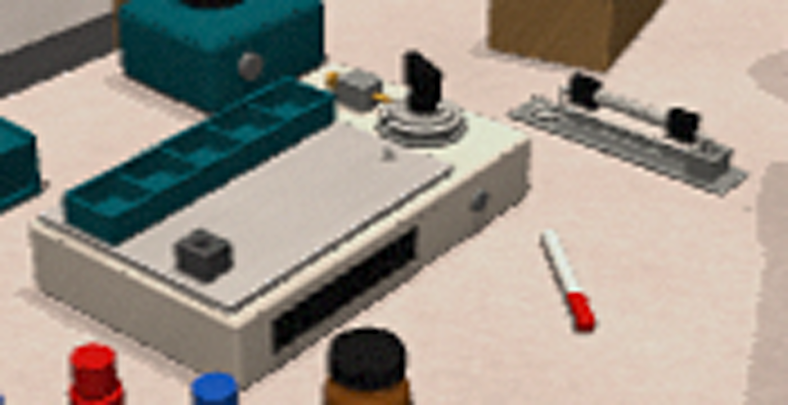

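The top crop shows the rack and, at a crop scale of 4.5, the hole at (93,297), the post at (377,272), the knob bar at (475,230) and the eye at (687,236). The spring's tabs are at (703,277) and (716,410). The side crop shows the same parts, with the eye end far from the camera and the pin block near (710,155).

```bash
python3 - <<'E'
from h import *
t=cams.camera('top'); s=cams.camera('side')
f=lambda u,v,x0,y0:((u+.5)/4.5-.5+x0,(v+.5)/4.5-.5+y0)
T=lambda u,v,z:onz(t,*f(u,v,280,125),z)
S=lambda u,v:f(u,v,245,150)
# teal rack mask
m=cv2.inRange(cv2.cvtColor(t['img'],cv2.COLOR_RGB2HSV),np.array((80,120,30)),np.array((100,255,255)))
m[:130]=0;m[180:]=0;m[:,:285]=0;m[:,375:]=0
m=cv2.morphologyEx(m,cv2.MORPH_CLOSE,np.ones((5,5)))
k=np.argwhere(m)[:,::-1]
P=np.array([onz(t,u,v,.09)[:2] for u,v in k]).astype(np.float32)*1000
print('rack',cv2.minAreaRect(P))
for n,a in(('hole',(93,297,.09)),('post',(377,272,.078)),('knobtop',(475,230,.118)),('cam',(466,238,.077))): print(n,T(*a).round(4))
for a in((42,95),(520,53),(545,332),(68,378)): print('base',T(*a,.06).round(4))
print('hole tri',tri(t,f(93,297,280,125),s,S(204,242)),'post',tri(t,f(377,272,280,125),s,S(388,152)))
x=t['img'][160:240,415:455]; a=cv2.resize(x,None,fx=7,fy=7,interpolation=cv2.INTER_CUBIC)
x=s['img'][160:200,350:420]; b=cv2.resize(x,None,fx=7,fy=7,interpolation=cv2.INTER_CUBIC)
o=np.zeros((560,790,3),np.uint8); o[:560,:280]=a;o[:280,290:780]=b
cv2.imwrite('pics/sp.png',cv2.convertScaleAbs(cv2.cvtColor(o,cv2.COLOR_RGB2BGR),alpha=1.3))
E
```

```text
rack ((654.8198852539062, -5.2350311279296875), (50.39435958862305, 242.7277069091797), 3.6562845706939697)
hole [0.5543 0.0898 0.09  ]
post [ 0.5676 -0.1127  0.078 ]
knobtop [ 0.5905 -0.1776  0.118 ]
cam [ 0.5903 -0.1771  0.077 ]
base [0.7063 0.1251 0.06  ]
base [ 0.7267 -0.2239  0.06  ]
base [ 0.5226 -0.2339  0.06  ]
base [0.4991 0.111  0.06  ]
hole tri (array([0.55374071, 0.08936242, 0.0916633 ]), np.float64(0.0011005448355172816)) post (array([ 0.56748891, -0.11333931,  0.0750391 ]), np.float64(0.0010904784940871765))
```

View pics/sp.png

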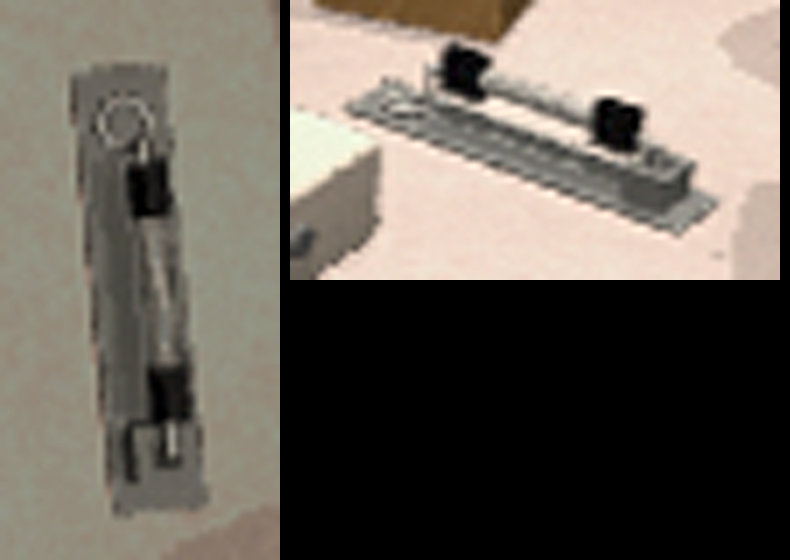

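```bash
cat >> h.py <<'E'
def go(*tg):
    """tg: (x,y,z,yaw of tool y) -> rotz, dx,dy,dz (mm) in tool axes now"""
    s=readout.read_state(); M=R.from_quat(s['eef_rot']); p=np.array(s['ee_pos']); m=M.as_matrix()
    print('t',round(s['time'],2),'p',p.round(4),'yaw',round(float(np.arctan2(m[1,1],m[0,1])),4),'tilt',m[:2,2].round(4),'w',round(s['width'],4),'j',np.round(s['joint_positions'],2))
    for x,y,z,yaw in tg:
        D=R.from_matrix(np.c_[[-np.sin(yaw),np.cos(yaw),0],[np.cos(yaw),np.sin(yaw),0],[0,0,-1]])
        print((M.inv()*D).as_rotvec().round(4), (m.T@(np.array([x,y,z])-p)*1000).round(1))
E
python3 - <<'E'
from h import *
go((.275,-.561,.35,-1.115),(.5,-.1,.35,-.5),(.438,.188,.2,.0645),(.438,.188,.048,.0645))
t=cams.camera('top')
f=lambda u,v:((u+.5)/7-.5+415,(v+.5)/7-.5+160)
for n,u,v,z in(('eye',125,122,.0066),('eyetab',150,187,.05),('pintab',168,392,.05),('bend',168,455,.034)): print(n,onz(t,*f(u,v),z).round(4))
for z in (.0,): print('plate',[onz(t,*f(u,v),.004).round(4)[:2] for u,v in((75,70),(165,65),(205,505),(115,512))])
E
```

```text
t 0.3 p [ 0.2751 -0.5611  0.2443] yaw -1.1151 tilt [-0.0001  0.0003] w 0.0871 j [ 1.09  0.33 -0.06  1.46  0.02  1.35 -0.09]
[-0.0004 -0.     -0.0001] [  -0.    -0.2 -105.7]
[-3.000e-04 -1.000e-04 -6.151e-01] [ 404.9 -315.1 -105.5]
[-3.0000e-04 -2.0000e-04 -1.1796e+00] [ 476.  -600.9   44.6]
[-3.0000e-04 -2.0000e-04 -1.1796e+00] [ 476.  -600.9  196.6]
eye [ 0.596  -0.3538  0.0066]
eyetab [ 0.5597 -0.3525  0.05  ]
pintab [ 0.4637 -0.3565  0.05  ]
bend [ 0.4345 -0.3596  0.034 ]
plate [array([ 0.6223, -0.3315]), array([ 0.6235, -0.375 ]), array([ 0.4103, -0.3845]), array([ 0.4082, -0.3413])]
```

Emit:
step_arm --deltas '[[[0,0,0,0,0,-0.06,100],[0,0,0,0,0,-0.105,100],[0,0,-0.1,0.07,-0.05,-0.105,70],[0,0,-0.3,0.2,-0.16,-0.105,70],[0,0,-0.6,0.405,-0.315,-0.105,70],[0,0,-0.6,0.405,-0.315,-0.105,70],[0,0,-0.6,0.405,-0.315,-0.105,70],[0,0,-0.6,0.405,-0.315,-0.105,70],[0,0,-0.6,0.405,-0.315,-0.105,70],[0,0,-1.18,0.476,-0.601,0.0,70],[0,0,-1.18,0.476,-0.601,0.045,70],[0,0,-1.18,0.476,-0.601,0.045,70],[0,0,-1.18,0.476,-0.601,0.045,70],[0,0,-1.18,0.476,-0.601,0.045,70],[0,0,-1.18,0.476,-0.601,0.045,70],[0,0,-1.18,0.476,-0.601,0.045,70]]]' --squeeze 15

```text
time: 2.35
ee_pos: [0.4361, 0.1915, 0.1984]
eef_rot: [0.682, 0.732, -0.0, -0.001]
ft_force: [-0.5, 0.2, 0.2]
width: 0.061
grip_force: 0.0
```

```bash
python3 - <<'E'
from h import *
t=cams.camera('top'); s=cams.camera('side')
for n,c in(('t',t),('s',s)):
    for ce,st in blobs(c,(105,130,60),(130,255,255)): print(n,ce,st,onz(c,*ce,.072 if n=='s' else .08).round(4))
go((.438,.188,.2,.0645),(.438,.188,.048,.0645),(.6579,-.0531,.17,.0645),(.6579,-.0531,.12,.0645))
E
```

```text
t [497.4 140.9] [480, 130, 36, 22, 396] [ 0.6976 -0.5477  0.08  ]
t [206.7 193.8] [203, 190, 8, 9, 56] [0.5537 0.3918 0.08  ]
t [236.4 199.4] [233, 196, 8, 8, 51] [0.5329 0.2963 0.08  ]
t [205.1 233.4] [201, 230, 9, 8, 56] [0.4267 0.3983 0.08  ]
s [376.2 137.2] [369, 133, 15, 10, 83] [ 0.706  -0.5604  0.072 ]
s [292.5 238.1] [288, 233, 10, 12, 101] [0.4373 0.1874 0.072 ]
s [240.2 241.3] [236, 236, 9, 12, 95] [0.5313 0.296  0.072 ]
s [205.6 254.1] [201, 248, 10, 13, 108] [0.5527 0.3919 0.072 ]
s [232.4 278.4] [227, 272, 12, 14, 134] [0.4247 0.3983 0.072 ]
t 2.45 p [0.4374 0.189  0.1991] yaw 0.0677 tilt [-0.001   0.0002] w 0.0609 j [ 0.31  0.11 -0.85  1.86  0.08  1.21 -0.5 ]
[-0.001  -0.0002  0.0032] [-1.1  0.5 -0.9]
[-0.001  -0.0002  0.0032] [ -1.1   0.7 151.1]
[-0.001  -0.0002  0.0032] [-256.5  203.7   28.8]
[-0.001  -0.0002  0.0032] [-256.5  203.7   78.8]
```

Emit:
step_arm --deltas '[[[0,0,0,0,0,0.06,70],[0,0,0,0,0,0.12,70],[0,0,0,0,0,0.151,70],[0,0,0,0,0,0.151,70],[0,0,0,0,0,0.151,20],[0,0,0,0,0,0.151,20],[0,0,0,0,0,0.151,20],[0,0,0,0,0,0.151,20],[0,0,0,0,0,0.09,20],[0,0,0,0,0,0.03,20],[0,0,0,-0.02,0.02,0.02,20],[0,0,0,-0.06,0.05,0.02,20],[0,0,0,-0.1,0.085,0.02,20],[0,0,0,-0.15,0.12,0.02,20],[0,0,0,-0.2,0.16,0.02,20],[0,0,0,-0.235,0.19,0.02,20],[0,0,0,-0.255,0.203,0.02,20],[0,0,0,-0.255,0.203,0.02,20],[0,0,0,-0.255,0.203,0.02,20]]]' --squeeze 15

```text
time: 4.82
ee_pos: [0.6566, -0.0521, 0.1794]
eef_rot: [0.683, 0.73, 0.0, -0.0]
ft_force: [-0.1, 0.9, -0.7]
width: 0.0355
grip_force: 15.0
```

```bash
python3 - <<'E'
from h import *
t=cams.camera('top');s=cams.camera('side')
go((.6579,-.0531,.12,.0645))
x=s['img'][100:250,200:400]; cv2.imwrite('pics/a.png',cv2.cvtColor(cv2.resize(x,None,fx=4,fy=4,interpolation=cv2.INTER_CUBIC),cv2.COLOR_RGB2BGR))
for n,c in(('t',t),('s',s)):
    for ce,st in blobs(c,(105,130,60),(130,255,255)): print(n,ce,st,onz(c,*ce,.072 if n=='s' else .08).round(4))
E
```

```text
t 4.92 p [ 0.6567 -0.052   0.1798] yaw 0.0667 tilt [0.     0.0002] w 0.0355 j [ 0.47  0.53 -0.65  1.42  0.32  1.3  -0.13]
[ 0.     -0.0002  0.0022] [-1.2  1.2 59.8]
t [497.3 140.9] [480, 131, 36, 21, 395] [ 0.6976 -0.5474  0.08  ]
t [206.7 193.8] [203, 190, 8, 9, 56] [0.5537 0.3918 0.08  ]
t [236.6 199.4] [233, 196, 8, 8, 54] [0.5328 0.2957 0.08  ]
t [205.1 233.4] [201, 230, 9, 8, 56] [0.4267 0.3983 0.08  ]
s [376.3 137.2] [369, 133, 15, 10, 84] [ 0.7057 -0.5607  0.072 ]
s [297.9 148.6] [295, 145, 7, 8, 43] [ 0.8671 -0.2431  0.072 ]
s [240.3 241.4] [236, 236, 10, 12, 97] [0.5308 0.2961 0.072 ]
s [205.6 254.1] [201, 248, 10, 13, 108] [0.5527 0.3919 0.072 ]
s [232.3 278.4] [227, 272, 12, 14, 130] [0.4248 0.3985 0.072 ]
```

View pics/a.png

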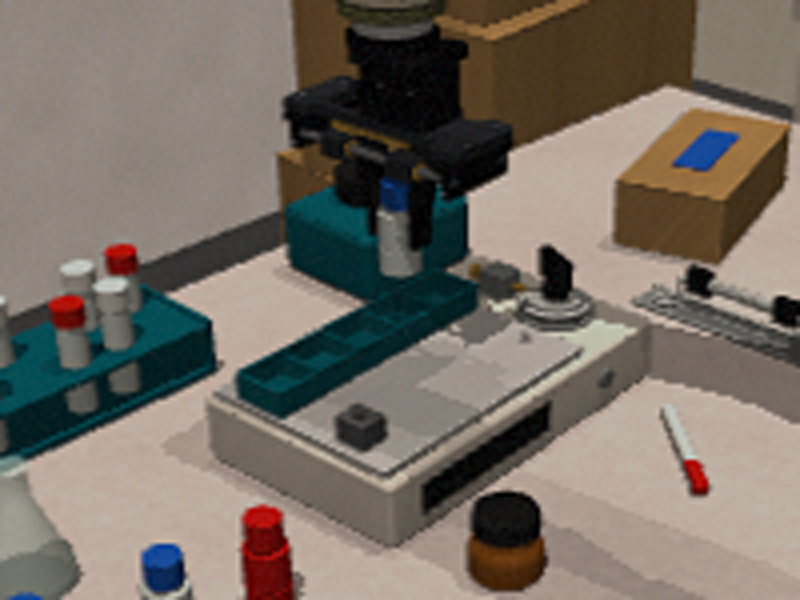

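The side crop shows the bottle upright in the fingers at (400,240), above well 3 of the rack.

Emit:
step_arm --deltas '[[[0,0,0,-0.001,0.001,0.03,20],[0,0,0,-0.001,0.001,0.045,20],[0,0,0,-0.001,0.001,0.055,20],[0,0,0,-0.001,0.001,0.06,20],[0,0,0,-0.001,0.001,0.06,20],[0,0,0,-0.001,0.001,0.06,20]]]'

```text
time: 5.68
ee_pos: [0.6583, -0.054, 0.121]
eef_rot: [0.684, 0.73, 0.0, 0.0]
ft_force: [-4.9, -0.0, 5.2]
width: 0.036
grip_force: 15.0
```

```bash
python3 - <<'E'
from h import *
t=cams.camera('top');s=cams.camera('side')
p=readout.read_state()['ee_pos']; print(p, readout.read_state()['ft_force'])
b=[b for b in blobs(s,(105,130,60),(130,255,255)) if 250<b[0][0]<340]; print(b, proj(s,(p[0],p[1],p[2]+.024)), proj(s,(p[0],p[1],p[2]+.02)))
E
```

```text
[ 0.65827923 -0.05397288  0.12097605] [-4.92715489 -0.15078318  5.55011122]
[(array([298.7, 164.1]), [296, 161, 6, 7, 35])] (np.float64(299.31466714095217), np.float64(162.63625599173056)) (np.float64(299.3517084850286), np.float64(163.69924269646347))
```

Emit:
step_arm --deltas '[[[0,0,0,0,0,-0.001,70],[0,0,0,0,0,-0.001,70],[0,0,0,0,0,-0.001,70],[0,0,0,0,0,-0.001,70],[0,0,0,0,0,-0.05,70],[0,0,0,0,0,-0.1,70],[0,0,0,0.1,-0.06,-0.12,70],[0,0,0,0.2,-0.11,-0.12,70],[0,0,0,0.3,-0.13,-0.12,70],[0,0,0,0.34,-0.105,-0.12,70],[0,0,0,0.34,-0.105,-0.12,70],[0,0,0,0.34,-0.105,-0.12,70],[0,0,0,0.34,-0.105,-0.12,70]]]'

```text
time: 7.4
ee_pos: [0.5289, 0.2833, 0.2399]
eef_rot: [0.681, 0.732, 0.001, -0.001]
ft_force: [0.4, 0.3, 0.8]
width: 0.061
grip_force: 0.0
```

```bash
cat >> h.py <<'E'
def caps():
    t=cams.camera('top'); s=cams.camera('side')
    for n,c in(('t',t),('s',s)):
        for ce,st in blobs(c,(105,130,60),(130,255,255)):
            p0,p1=onz(c,*ce,.08 if n=='t' else .072),onz(c,*ce,.152 if n=='t' else .144)
            if p0[1]>-.4: print(n,ce,st[4],p0.round(4),p1[:2].round(4))
E
python3 - <<'E'
from h import *
caps()
go((.532,.296,.2,.0645),(.532,.296,.048,.0645),(.6535,-.0052,.175,.0645))
E
```

```text
t [345.1 153.8] 66 [ 0.6703 -0.0571  0.08  ] [ 0.6569 -0.0531]
t [203.8 234.4] 30 [0.4236 0.4025 0.08  ] [0.4236 0.3814]
s [299.6 163.1] 67 [ 0.7646 -0.1543  0.072 ] [ 0.6565 -0.0535]
s [240.3 241.4] 97 [0.5308 0.2961 0.072 ] [0.4482 0.3476]
s [205.6 254.2] 108 [0.5523 0.3921 0.072 ] [0.4674 0.4332]
s [232.3 278.5] 134 [0.4246 0.3987 0.072 ] [0.3536 0.439 ]
t 7.5 p [0.5312 0.2785 0.2394] yaw 0.0661 tilt [-0.     -0.0003] w 0.0611 j [ 0.08  0.39 -0.82  1.5   0.29  1.37 -0.69]
[-0.0001  0.0003  0.0016] [17.5  2.  39.4]
[-0.0001  0.0003  0.0016] [ 17.5   2.  191.4]
[-0.0001  0.0003  0.0016] [-291.1  103.3   64.5]
```

Emit:
step_arm --deltas '[[[0,0,0,0.017,0.002,0.04,70],[0,0,0,0.017,0.002,0.1,70],[0,0,0,0.017,0.002,0.16,70],[0,0,0,0.017,0.002,0.191,70],[0,0,0,0.017,0.002,0.191,70],[0,0,0,0.017,0.002,0.191,20],[0,0,0,0.017,0.002,0.191,20],[0,0,0,0.017,0.002,0.191,20],[0,0,0,0.017,0.002,0.191,20],[0,0,0,0.017,0.002,0.13,20],[0,0,0,0.017,0.002,0.07,20],[0,0,0,-0.02,0.015,0.064,20],[0,0,0,-0.08,0.035,0.064,20],[0,0,0,-0.14,0.055,0.064,20],[0,0,0,-0.2,0.075,0.064,20],[0,0,0,-0.25,0.09,0.064,20],[0,0,0,-0.28,0.1,0.064,20],[0,0,0,-0.291,0.103,0.064,20],[0,0,0,-0.291,0.103,0.064,20],[0,0,0,-0.291,0.103,0.064,20]]]'

```text
time: 10.0
ee_pos: [0.6525, -0.0031, 0.1758]
eef_rot: [0.683, 0.731, 0.0, -0.0]
ft_force: [-0.8, 0.6, -0.8]
width: 0.0357
grip_force: 15.0
```

```bash
python3 - <<'E'
from h import *
go((.6535,-.0053,.122,.0645),(.553,.392,.2,.0645))
E
```

```text
t 10.0 p [ 0.6525 -0.0031  0.1758] yaw 0.0678 tilt [0.     0.0008] w 0.0357 j [ 0.43  0.53 -0.69  1.44  0.34  1.3  -0.22]
[ 0.0001 -0.0008  0.0033] [-2.3  0.8 53.8]
[ 0.0001 -0.0008  0.0033] [400.9 -72.6 -23.9]
```

Emit:
step_arm --deltas '[[[0,0,0,-0.001,0,0.03,20],[0,0,0,-0.001,0,0.045,20],[0,0,0,-0.001,0,0.053,20],[0,0,0,-0.001,0,0.053,20],[0,0,0,-0.001,0,0.053,70],[0,0,0,-0.001,0,0.052,70],[0,0,0,-0.001,0,0.052,70],[0,0,0,-0.001,0,0.052,70],[0,0,0,-0.001,0,0.0,70],[0,0,0,-0.001,0,-0.05,70],[0,0,0,0.05,-0.02,-0.06,70],[0,0,0,0.11,-0.03,-0.06,70],[0,0,0,0.17,-0.04,-0.06,70],[0,0,0,0.23,-0.05,-0.06,70],[0,0,0,0.29,-0.06,-0.06,70],[0,0,0,0.35,-0.07,-0.04,70],[0,0,0,0.4,-0.072,-0.024,70],[0,0,0,0.4,-0.072,-0.024,70],[0,0,0,0.4,-0.072,-0.024,70]]]'

```text
time: 12.38
ee_pos: [0.5554, 0.3887, 0.1994]
eef_rot: [0.684, 0.73, -0.0, 0.0]
ft_force: [0.5, 0.3, 0.4]
width: 0.0611
grip_force: 0.0
```

```bash
python3 - <<'E'
from h import *
caps()
go((.553,.392,.2,.0645),(.553,.392,.048,.0645),(.6504,.0424,.176,.0645))
E
```

```text
t [345.1 153.8] 66 [ 0.6703 -0.0571  0.08  ] [ 0.6569 -0.0531]
t [329.2 156. ] 65 [ 0.6647 -0.0056  0.08  ] [ 0.6515 -0.0045]
s [299.6 163. ] 68 [ 0.7652 -0.1549  0.072 ] [ 0.657  -0.0541]
s [290.2 168.1] 70 [ 0.7596 -0.1011  0.072 ] [ 0.652  -0.0062]
s [205.7 254.2] 108 [0.5521 0.3919 0.072 ] [0.4672 0.433 ]
s [232.4 278.5] 134 [0.4244 0.3985 0.072 ] [0.3534 0.4389]
t 12.47 p [0.5563 0.3876 0.2   ] yaw 0.0629 tilt [ 0.001  -0.0004] w 0.0606 j [-0.16  0.59 -0.78  1.33  0.41  1.38 -0.86]
[ 0.001   0.0005 -0.0016] [ 4.6 -3.  -0. ]
[ 0.001   0.0005 -0.0016] [  4.6  -3.1 152. ]
[ 0.001   0.0005 -0.0016] [-350.5   72.2   24.2]
```

Emit:
step_arm --deltas '[[[0,0,0,0.004,-0.003,0.05,70],[0,0,0,0.004,-0.003,0.11,70],[0,0,0,0.004,-0.003,0.152,70],[0,0,0,0.004,-0.003,0.152,70],[0,0,0,0.004,-0.003,0.152,20],[0,0,0,0.004,-0.003,0.152,20],[0,0,0,0.004,-0.003,0.152,20],[0,0,0,0.004,-0.003,0.152,20],[0,0,0,0.004,-0.003,0.09,20],[0,0,0,0.004,-0.003,0.03,20],[0,0,0,-0.03,0.0,0.0,20],[0,0,0,-0.09,0.01,-0.01,20],[0,0,0,-0.15,0.02,-0.01,20],[0,0,0,-0.21,0.035,0.0,20],[0,0,0,-0.27,0.05,0.015,20],[0,0,0,-0.32,0.065,0.024,20],[0,0,0,-0.35,0.072,0.024,20],[0,0,0,-0.35,0.072,0.024,20],[0,0,0,-0.35,0.072,0.024,20]]]'

```text
time: 14.85
ee_pos: [0.6494, 0.0455, 0.1756]
eef_rot: [0.683, 0.73, 0.0, -0.0]
ft_force: [0.4, 1.1, -1.6]
width: 0.0357
grip_force: 15.0
```

```bash
python3 - <<'E'
from h import *
go((.6504,.0424,.122,.0645),(.425,.399,.22,.0645))
E
```

```text
t 14.85 p [0.6494 0.0455 0.1756] yaw 0.066 tilt [-0.0003  0.0007] w 0.0357 j [ 0.38  0.53 -0.72  1.44  0.35  1.3  -0.3 ]
[-0.0002 -0.0007  0.0015] [-3.2  0.8 53.6]
[-0.0002 -0.0007  0.0015] [ 367.5 -200.6  -44.1]
```

Emit:
step_arm --deltas '[[[0,0,0,-0.001,0,0.02,20],[0,0,0,-0.001,0,0.04,20],[0,0,0,-0.001,0,0.053,20],[0,0,0,-0.001,0,0.053,20],[0,0,0,-0.001,0,0.053,70],[0,0,0,-0.001,0,0.052,70],[0,0,0,-0.001,0,0.052,70],[0,0,0,-0.001,0,0.052,70],[0,0,0,-0.001,0,0.0,70],[0,0,0,-0.001,0,-0.05,70],[0,0,0,0.04,-0.03,-0.05,70],[0,0,0,0.095,-0.06,-0.05,70],[0,0,0,0.15,-0.09,-0.05,70],[0,0,0,0.2,-0.12,-0.05,70],[0,0,0,0.255,-0.15,-0.045,70],[0,0,0,0.31,-0.18,-0.045,70],[0,0,0,0.366,-0.2,-0.045,70],[0,0,0,0.366,-0.2,-0.045,70],[0,0,0,0.366,-0.2,-0.045,70]]]'

```text
time: 17.23
ee_pos: [0.4265, 0.3965, 0.2204]
eef_rot: [0.684, 0.73, -0.0, 0.0]
ft_force: [-0.4, -0.6, 0.1]
width: 0.061
grip_force: 0.0
```

```bash
python3 - <<'E'
from h import *
caps()
go((.425,.399,.2,.0645),(.425,.399,.048,.0645),(.6473,.0903,.176,.0645))
E
```

```text
t [345.1 153.8] 66 [ 0.6703 -0.0571  0.08  ] [ 0.6569 -0.0531]
t [329.2 156. ] 65 [ 0.6647 -0.0056  0.08  ] [ 0.6515 -0.0045]
t [313.8 157.7] 64 [0.6606 0.0442 0.08  ] [0.6477 0.0426]
t [205.  233.4] 55 [0.4267 0.3986 0.08  ] [0.4265 0.3777]
s [299.6 163.1] 67 [ 0.7646 -0.1543  0.072 ] [ 0.6565 -0.0535]
s [290.2 168.1] 69 [ 0.7596 -0.1011  0.072 ] [ 0.652  -0.0062]
s [280.2 173.5] 72 [ 0.7541 -0.0469  0.072 ] [0.6471 0.0421]
s [232.3 278.4] 129 [0.4248 0.3985 0.072 ] [0.3538 0.4388]
t 17.32 p [0.4275 0.3954 0.2204] yaw 0.0627 tilt [ 0.0004 -0.0008] w 0.0611 j [-0.1   0.39 -0.91  1.57  0.31  1.33 -0.99]
[ 0.0004  0.0008 -0.0018] [ 3.8 -2.3 20.4]
[ 0.0004  0.0008 -0.0018] [  3.9  -2.3 172.4]
[ 0.0004  0.0008 -0.0018] [-318.2  200.2   44.7]
```

Emit:
step_arm --deltas '[[[0,0,0,0.003,-0.002,0.05,70],[0,0,0,0.003,-0.002,0.11,70],[0,0,0,0.003,-0.002,0.16,70],[0,0,0,0.003,-0.002,0.172,70],[0,0,0,0.003,-0.002,0.172,70],[0,0,0,0.003,-0.002,0.172,20],[0,0,0,0.003,-0.002,0.172,20],[0,0,0,0.003,-0.002,0.172,20],[0,0,0,0.003,-0.002,0.11,20],[0,0,0,0.003,-0.002,0.05,20],[0,0,0,-0.03,0.02,0.03,20],[0,0,0,-0.08,0.05,0.02,20],[0,0,0,-0.13,0.08,0.02,20],[0,0,0,-0.18,0.11,0.02,20],[0,0,0,-0.23,0.14,0.02,20],[0,0,0,-0.275,0.17,0.035,20],[0,0,0,-0.31,0.193,0.044,20],[0,0,0,-0.318,0.2,0.044,20],[0,0,0,-0.318,0.2,0.044,20],[0,0,0,-0.318,0.2,0.044,20]]]'

```text
time: 19.82
ee_pos: [0.646, 0.0944, 0.1772]
eef_rot: [0.683, 0.731, 0.0, -0.0]
ft_force: [-0.1, -0.1, -0.0]
width: 0.0356
grip_force: 15.0
```

```bash
python3 - <<'E'
from h import *
go((.6473,.0903,.122,.0645),(.55,-.25,.3,1.0),(.56,-.354,.15,1.616))
E
```

```text
t 19.82 p [0.646  0.0944 0.1772] yaw 0.0674 tilt [0.0004 0.0007] w 0.0356 j [ 0.32  0.54 -0.76  1.44  0.38  1.31 -0.39]
[ 0.0005 -0.0007  0.0029] [-4.2  1.  55.2]
[ 8.000e-04 -4.000e-04 -9.326e-01] [-337.  -118.9 -123.1]
[ 9.0000e-04 -2.0000e-04 -1.5486e+00] [-441.6 -116.    26.8]
```

Emit:
step_arm --deltas '[[[0,0,0,-0.001,0,0.02,20],[0,0,0,-0.001,0,0.04,20],[0,0,0,-0.001,0,0.053,20],[0,0,0,-0.001,0,0.054,20],[0,0,0,-0.001,0,0.054,70],[0,0,0,-0.001,0,0.053,70],[0,0,0,-0.001,0,0.053,70],[0,0,0,-0.001,0,0.053,70],[0,0,0,-0.001,0,0.0,70],[0,0,0,-0.001,0,-0.06,70],[0,0,0,-0.03,-0.02,-0.12,70],[0,0,-0.15,-0.08,-0.05,-0.12,70],[0,0,-0.3,-0.14,-0.08,-0.12,70],[0,0,-0.45,-0.2,-0.1,-0.12,40],[0,0,-0.6,-0.26,-0.115,-0.12,40],[0,0,-0.75,-0.32,-0.118,-0.12,40],[0,0,-0.9,-0.38,-0.118,-0.12,40],[0,0,-1.05,-0.42,-0.117,-0.1,40],[0,0,-1.2,-0.44,-0.116,-0.08,40],[0,0,-1.35,-0.441,-0.116,-0.06,40]]]'

```text
time: 22.32
ee_pos: [0.559, -0.3575, 0.2352]
eef_rot: [0.077, 0.997, 0.0, -0.0]
ft_force: [0.4, 0.9, -0.1]
width: 0.0347
grip_force: 0.0
```

```bash
python3 - <<'E'
from h import *
caps()
go((.56,-.354,.15,1.616),(.56,-.354,.045,1.616))
E
```

```text
t [345.1 153.8] 66 [ 0.6703 -0.0571  0.08  ] [ 0.6569 -0.0531]
t [296.9 156.7] 64 [0.6655 0.0986 0.08  ] [0.6523 0.0941]
t [329.3 156. ] 66 [ 0.6647 -0.006   0.08  ] [ 0.6515 -0.0048]
t [313.7 157.7] 66 [0.6606 0.0445 0.08  ] [0.6477 0.0429]
s [299.6 163. ] 68 [ 0.7652 -0.1549  0.072 ] [ 0.657  -0.0541]
s [290.2 168.1] 65 [ 0.7596 -0.1011  0.072 ] [ 0.652  -0.0062]
s [280.1 173.5] 69 [ 0.7544 -0.0466  0.072 ] [0.6474 0.0424]
s [267.  178.8] 65 [0.7577 0.012  0.072 ] [0.6503 0.0946]
t 22.43 p [ 0.5585 -0.3555  0.2339] yaw 1.4163 tilt [-0.003   0.0023] w 0.0345 j [ 1.06  0.55 -0.83  1.33  0.4   1.44  1.67]
[ 0.0022 -0.0032 -0.1997] [-1.6  1.6 83.9]
[ 0.0022 -0.0032 -0.1997] [ -1.9   1.4 188.9]
```

```bash
python3 - <<'E'
from h import *
t=cams.camera('top');s=cams.camera('side')
for a,b in(((345.1,153.8),(299.6,163)),((296.9,156.7),(267,178.8)),((329.3,156),(290.2,168.1)),((313.7,157.7),(280.1,173.5))): print(tri(t,a,s,b))
x=s['img'][150:220,240:360]; a=cv2.resize(x,None,fx=6.5,fy=6.5,interpolation=cv2.INTER_CUBIC)
cv2.imwrite('pics/b.png',cv2.cvtColor(a,cv2.COLOR_RGB2BGR))
E
```

```text
(array([ 0.65791546, -0.05400272,  0.14377471]), np.float64(0.0013157212800787381))
(array([0.65317827, 0.09382781, 0.142813  ]), np.float64(0.0023279551196399295))
(array([ 0.65237741, -0.00544001,  0.14423073]), np.float64(0.0015666987345321205))
(array([0.6485742 , 0.04248757, 0.14371529]), np.float64(0.0017445533121447222))
```

View pics/b.png

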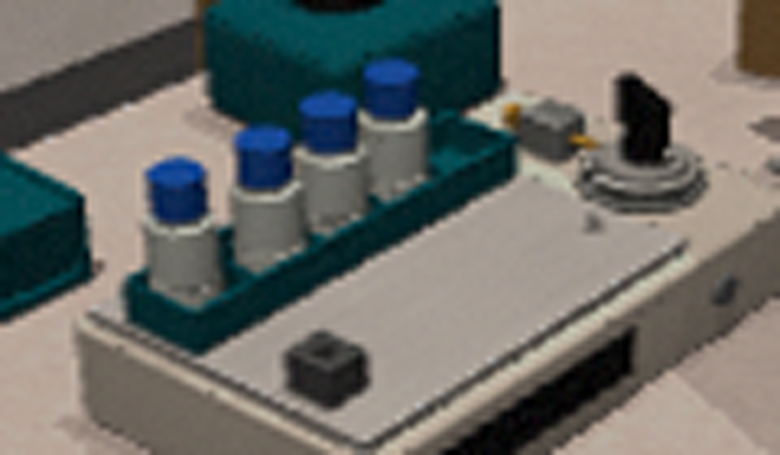

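All four blue caps stand upright in the rack at crop (178,190), (263,158), (329,122) and (391,88), so next comes the spring.

Emit:
step_arm --deltas '[[[0,0,-0.1,-0.001,0.001,0.03,40],[0,0,-0.2,-0.001,0.001,0.08,40],[0,0,-0.2,-0.001,0.001,0.13,40],[0,0,-0.2,-0.001,0.001,0.17,40],[0,0,-0.2,-0.001,0.001,0.188,40],[0,0,-0.2,-0.001,0.001,0.188,40],[0,0,-0.2,-0.001,0.001,0.188,40]]]'

```text
time: 23.4
ee_pos: [0.5619, -0.3549, 0.0509]
eef_rot: [-0.022, 1.0, -0.001, 0.001]
ft_force: [0.0, -0.2, 0.9]
width: 0.035
grip_force: 0.0
```

```bash
python3 - <<'E'
from h import *
t=cams.camera('top');s=cams.camera('side')
go((.56,-.354,.045,1.616))
x=s['img'][140:210,320:440]; a=cv2.resize(x,None,fx=6.5,fy=6.5,interpolation=cv2.INTER_CUBIC)
cv2.imwrite('pics/c.png',cv2.cvtColor(a,cv2.COLOR_RGB2BGR))
E
```

```text
t 23.5 p [ 0.5617 -0.3549  0.0506] yaw 1.6146 tilt [ 0.0023 -0.0016] w 0.0347 j [ 1.05  0.72 -0.79  1.51  0.54  1.14  1.77]
[-0.0017  0.0022 -0.0014] [1.6 1.  5.5]
```

View pics/c.png

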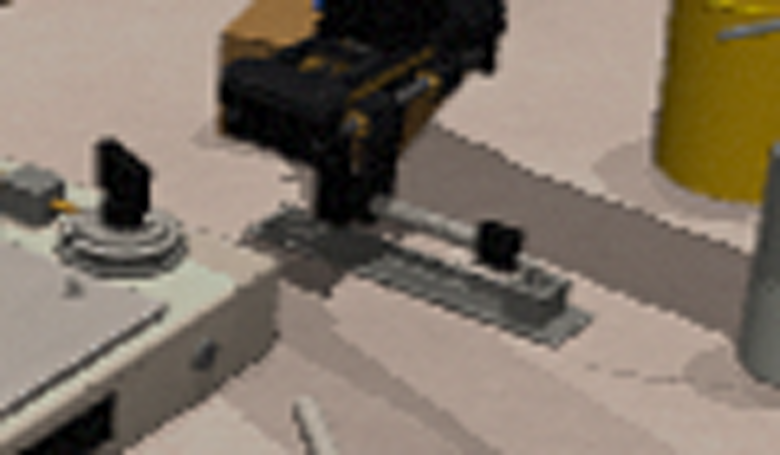

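The fingers straddle the eye tab at crop (345,195), and the pin tab is at (498,243).

Emit:
step_arm --deltas '[[[0,0,0,0.001,0.001,0.004,40],[0,0,0,0.001,0.001,0.004,40],[0,0,0,0.001,0.001,0.004,5],[0,0,0,0.001,0.001,0.004,5],[0,0,0,0.001,0.001,0.004,5],[0,0,0,0.001,0.001,0.004,5],[0,0,0,0.001,0.001,0.004,5],[0,0,0,0.001,0.001,-0.01,5],[0,0,0,0.001,0.001,-0.025,5],[0,0,0,0.001,0.001,-0.04,5],[0,0,0,0.001,0.001,-0.055,5],[0,0,0,0.001,0.001,-0.1,5],[0,0,0,0.001,0.001,-0.12,5],[0,0,0,0.001,0.001,-0.12,5],[0,0,0,0.001,0.001,-0.12,5]]]' --squeeze 50

```text
time: 25.38
ee_pos: [0.5589, -0.3534, 0.167]
eef_rot: [-0.022, 1.0, 0.0, -0.001]
ft_force: [-0.3, -1.5, -1.0]
width: 0.0118
grip_force: 50.0
```

```bash
python3 - <<'E'
from h import *
t=cams.camera('top');s=cams.camera('side')
go((.56,-.3,.23,.9),(.568,-.06,.21,.0645))
x=s['img'][100:200,280:440]; a=cv2.resize(x,None,fx=4.5,fy=4.5,interpolation=cv2.INTER_CUBIC)
cv2.imwrite('pics/d.png',cv2.cvtColor(a,cv2.COLOR_RGB2BGR))
E
```

```text
t 25.48 p [ 0.5589 -0.3533  0.1669] yaw 1.615 tilt [-0.002   0.0012] w 0.0119 j [ 1.08  0.6  -0.85  1.42  0.45  1.32  1.82]
[ 5.00e-04 -2.40e-03  7.15e-01] [ -3.3  53.3 -63.1]
[-5.0000e-04 -2.5000e-03  1.5505e+00] [-22.  292.7 -42.8]
```

View pics/d.png

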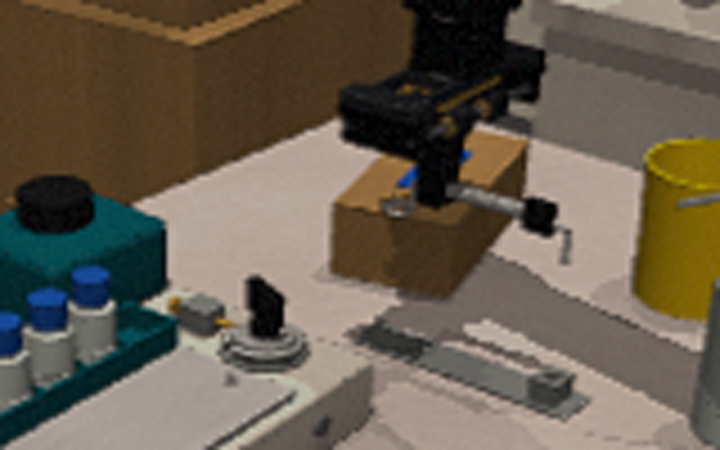

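The spring hangs level in the fingers, with the eye at crop (398,207) and the pin tip at (567,262).

Emit:
step_arm --deltas '[[[0,0,0,0,0,-0.05,5],[0,0,0.1,0,0.02,-0.063,5],[0,0,0.25,-0.003,0.05,-0.063,5],[0,0,0.4,-0.005,0.08,-0.063,5],[0,0,0.55,-0.007,0.11,-0.063,5],[0,0,0.7,-0.01,0.14,-0.063,5],[0,0,0.85,-0.012,0.17,-0.063,5],[0,0,1.0,-0.014,0.2,-0.063,5],[0,0,1.15,-0.016,0.23,-0.063,5],[0,0,1.3,-0.017,0.26,-0.063,5],[0,0,1.42,-0.017,0.29,-0.063,5],[0,0,1.5,-0.017,0.31,-0.063,5],[0,0,1.55,-0.017,0.318,-0.04,5],[0,0,1.55,-0.017,0.318,-0.015,5],[0,0,1.55,-0.017,0.318,0.005,5],[0,0,1.55,-0.017,0.318,0.005,5],[0,0,1.55,-0.017,0.318,0.005,5],[0,0,1.55,-0.017,0.318,0.005,5]]]'

```text
time: 27.72
ee_pos: [0.5631, -0.0351, 0.1645]
eef_rot: [0.684, 0.73, 0.0, 0.001]
ft_force: [-0.6, -0.5, -0.7]
width: 0.0112
grip_force: 50.0
```

```bash
python3 - <<'E'
from h import *
t=cams.camera('top');s=cams.camera('side')
go((.562,-.0342,.153,.0645))
a=cv2.resize(t['img'][160:210,285:385],None,fx=7.8,fy=7.8,interpolation=cv2.INTER_CUBIC)[:290]
b=cv2.resize(s['img'][165:215,265:365],None,fx=7.8,fy=7.8,interpolation=cv2.INTER_CUBIC)[:300]
cv2.imwrite('pics/e.png',cv2.convertScaleAbs(cv2.cvtColor(np.vstack([a,b]),cv2.COLOR_RGB2BGR),alpha=1.2))
E
```

```text
t 27.82 p [ 0.5629 -0.0351  0.1643] yaw 0.0649 tilt [ 0.0011 -0.0003] w 0.0118 j [ 0.61  0.35 -0.75  1.7   0.26  1.19 -0.14]
[0.0011 0.0004 0.0004] [ 1.  -0.9 11.3]
```

View pics/e.png

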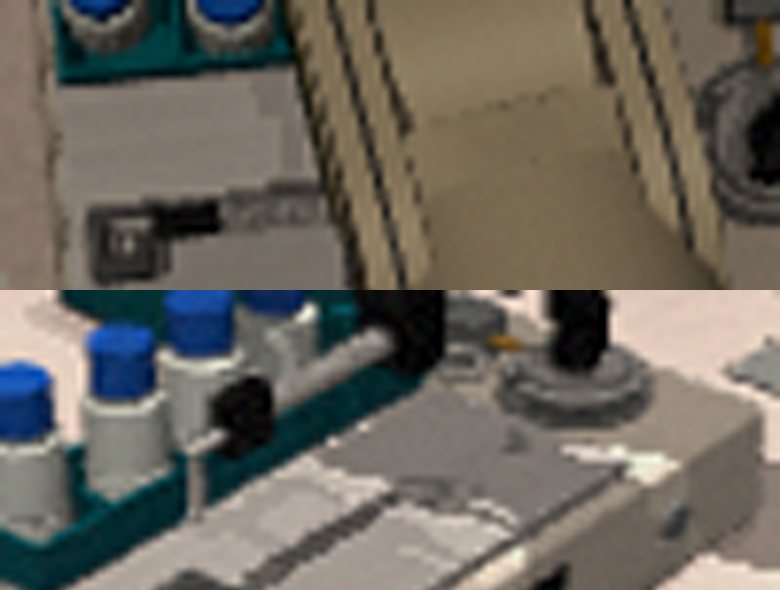

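In the top half the pin tab is at (190,215) and the hole block at (130,240). In the side half the pin tip is at (197,515), so it still hangs above the block.

```bash
python3 - <<'E'
from h import *
t=cams.camera('top');s=cams.camera('side')
p=readout.read_state()['ee_pos']
for u,v in((197,225),(197,229)):
  for z in(.119,.1213,.1235): print(z,onz(s,(u+.5)/7.8-.5+265,(v+.5)/7.8-.5+165,z).round(4))
S=lambda u,v:((u+.5)/4.5-.5+245,(v+.5)/4.5-.5+150)
print('hole side',onz(s,*S(204,240),.09).round(4), 'expected pin',p+np.array([-.008,.1238,-.043]))
# hole in top: dark/bright analysis of the block
g=cv2.cvtColor(t['img'],cv2.COLOR_RGB2GRAY)[182:198,294:312]
print(g)
E
```

```text
0.119 [0.5631 0.0788 0.119 ]
0.1213 [0.5602 0.0814 0.1213]
0.1235 [0.5573 0.0839 0.1235]
0.119 [0.5608 0.081  0.119 ]
0.1213 [0.5579 0.0835 0.1213]
0.1235 [0.5551 0.086  0.1235]
hole side [0.5572 0.0855 0.09  ] expected pin [0.5547647  0.08866457 0.1209783 ]
[[104 104 102 103 104 103 102 102 103 102 102 102 102 102 101 103 103 103]
 [104 103 104 104 105 104 105 104 104 103 103 105 104 104 104 103 104 102]
 [106 105 106 105 106 104 105 104 105 106 107 107 107 106 106 106 107 106]
 [105 105 106 107 108 109 108 107 110  75  73  75  86  87  69  69  69  72]
 [104 106  83  68  67  66  65  64  63  46  30  26  36  38  24  19  23  25]
 [104 106  54  43  42  37  38  27  34  30  20  11  10   5   6  11  11   7]
 [103  96  45  42  37  72  84  85  93  95  49  15  10  13  10  10   9  12]
 [101  93  53  43  25  52  87  71  73  70  29  11   8   4   1   0   2   0]
 [105  95  57  43  26  58  50  80  46  39  31  10  16  38  36  70  61  59]
 [106  94  68  42  24  60  55 107  53  37  32  44  44  89  88  91  90  90]
 [109 105  72  44  27  44  45  67  41  39  21  49  45  95  96  93  93  93]
 [107 108  71  38  35  34  38  37  36  38  25  48  46  94  93  94  94  91]
 [109 106  70  42  42  40  40  41  38  35  27  48  44  95  93  91  93  92]
 [108 109  80  35  35  31  27  26  22  19  30  65  84  94  91  92  91  90]
 [108 107  93  64  44  62  62  84  86  84  86  90  95  94  92  92  92  92]
 [ 99 105 104 100  96 103 102 105  94  96  94  94  95  92  94  92  92  93]]
```

Emit:
step_arm --deltas '[[[0,0,0,0.001,0,0.01,5],[0,0,0,0.001,0,0.02,5],[0,0,0,0.001,0,0.026,5],[0,0,0,0.001,0,0.03,5],[0,0,0,0.001,0,0.034,5],[0,0,0,0.001,0,0.036,5],[0,0,0,0.001,0,0.036,5]]]'

```text
time: 28.8
ee_pos: [0.5625, -0.0341, 0.1275]
eef_rot: [0.684, 0.73, -0.0, 0.0]
ft_force: [0.3, 0.1, -0.6]
width: 0.0116
grip_force: 50.0
```

```bash
python3 - <<'E'
from h import *
t=cams.camera('top');s=cams.camera('side')
go((.562,-.0342,.128,.0645)); st=readout.read_state(); print(st['ft_force'],st['torque'])
b=cv2.resize(s['img'][165:235,250:370],None,fx=6.5,fy=6.5,interpolation=cv2.INTER_CUBIC)
cv2.imwrite('pics/f.png',cv2.convertScaleAbs(cv2.cvtColor(b,cv2.COLOR_RGB2BGR),alpha=1.2))
E
```

```text
t 28.9 p [ 0.5626 -0.0341  0.1277] yaw 0.065 tilt [ 0.0003 -0.0001] w 0.0114 j [ 0.59  0.39 -0.74  1.73  0.29  1.13 -0.17]
[0.0003 0.0001 0.0005] [-0.1 -0.6 -0.3]
[-0.0076657  -0.31989561 -0.53529233] [-0.01848243 -0.13066983 -0.0332686 ]
```

View pics/f.png

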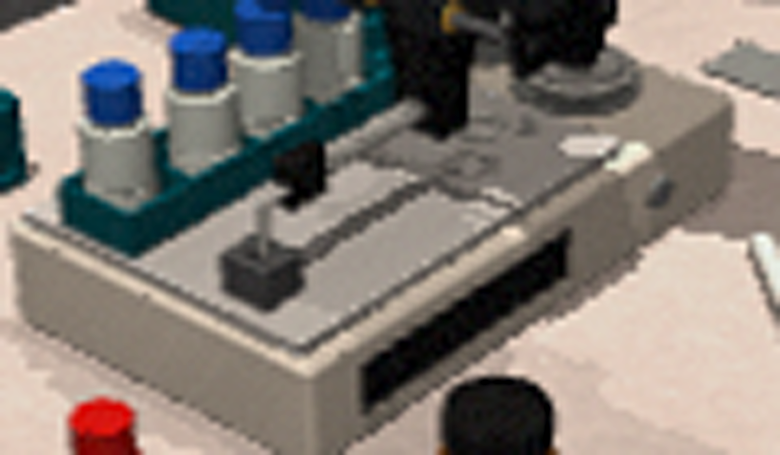

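The pin enters the hole: it sits at (265,245) in the crop, over the middle of the block's top.

Emit:
step_arm --deltas '[[[0,0,0,0,0,0.003,5],[0,0,0,0,0,0.003,5],[0,0,0,-0.005,0,0.003,5],[0,0,0,-0.013,0,0.003,5],[0,0,0,-0.021,0,0.003,5],[0,0,0,-0.029,0,0.003,5],[0,0,0,-0.037,0,0.003,5],[0,0,0,-0.043,0,0.003,5],[0,0,0,-0.043,0,0.003,5],[0,0,0,-0.043,0,0.003,5]]]' --squeeze 60

```text
time: 30.15
ee_pos: [0.5653, -0.0764, 0.1245]
eef_rot: [0.684, 0.73, 0.0, -0.0]
ft_force: [-0.4, 4.9, -2.3]
width: 0.0114
grip_force: 60.0
```

```bash
python3 - <<'E'
from h import *
t=cams.camera('top');s=cams.camera('side')
go((.5651,-.0771,.112,.0645)); st=readout.read_state(); print(st['ft_force'],st['torque'])
a=cv2.resize(s['img'][165:215,275:365],None,fx=8,fy=8,interpolation=cv2.INTER_CUBIC)
b=cv2.resize(t['img'][165:200,285:375],None,fx=8,fy=5,interpolation=cv2.INTER_CUBIC)
cv2.imwrite('pics/g.png',cv2.convertScaleAbs(cv2.cvtColor(np.vstack([a,b]),cv2.COLOR_RGB2BGR),alpha=1.2))
E
```

```text
t 30.25 p [ 0.5653 -0.0763  0.1246] yaw 0.0657 tilt [0.     0.0004] w 0.0116 j [ 0.65  0.4  -0.72  1.72  0.29  1.13 -0.09]
[ 0.0001 -0.0004  0.0012] [-0.8 -0.2 12.6]
[ 0.07999601  5.15636227 -1.98332019] [ 1.13305344  0.09024219 -0.02898867]
```

View pics/g.png

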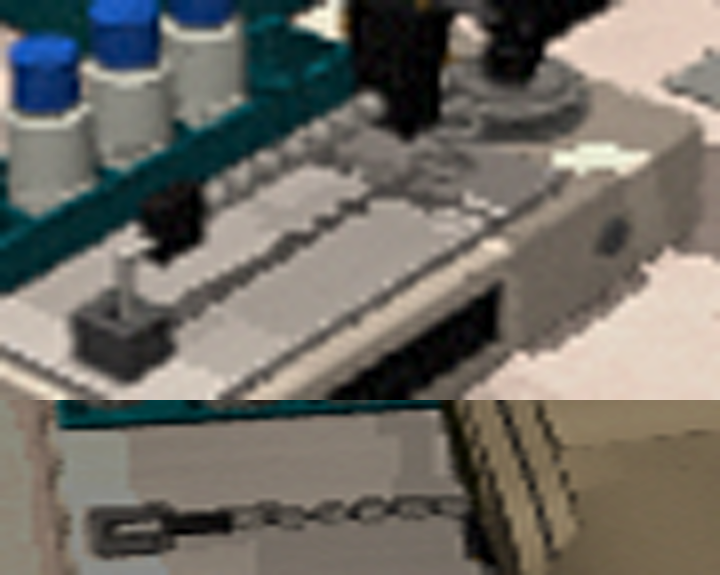

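The coil is stretched at 5.2 N, the pin stands in the block at (128,275) and the eye is near the post at about (445,158). I'll lower it carefully.

Emit:
step_arm --deltas '[[[0,0,0,-0.0005,0,0.003,5],[0,0,0,-0.0005,0,0.005,5],[0,0,0,-0.0005,0,0.007,5],[0,0,0,-0.0005,0,0.008,5],[0,0,0,-0.0005,0,0.008,5]]]'

```text
time: 30.88
ee_pos: [0.5657, -0.0767, 0.1169]
eef_rot: [0.684, 0.73, 0.001, 0.0]
ft_force: [-0.8, 4.6, 1.8]
width: 0.0118
grip_force: 60.0
```

```bash
python3 - <<'E'
from h import *
s=cams.camera('side')
go((.5651,-.0771,.112,.0645)); st=readout.read_state(); print(st['ft_force'],st['torque'])
for q in((.5674,-.113,.078),(.5674,-.113,.068),(.5676,-.1122,.0785)): print((np.array(proj(s,q))-(275,165))*8)
a=cv2.resize(s['img'][165:205,305:365],None,fx=12,fy=12,interpolation=cv2.INTER_CUBIC)
cv2.imwrite('pics/i.png',cv2.convertScaleAbs(cv2.cvtColor(a,cv2.COLOR_RGB2BGR),alpha=1.2))
E
```

```text
t 30.93 p [ 0.5657 -0.0767  0.117 ] yaw 0.0655 tilt [0.0009 0.0006] w 0.0115 j [ 0.64  0.41 -0.72  1.73  0.3   1.11 -0.1 ]
[ 0.001  -0.0005  0.001 ] [-0.3 -0.6  5. ]
[0.0496961  4.94024917 2.20727771] [ 1.57717857e+00 -3.88955842e-02 -2.87200747e-04]
[445.09206055 141.38907452]
[444.85748744 161.70261795]
[443.50614948 140.87067254]
```

View pics/i.png

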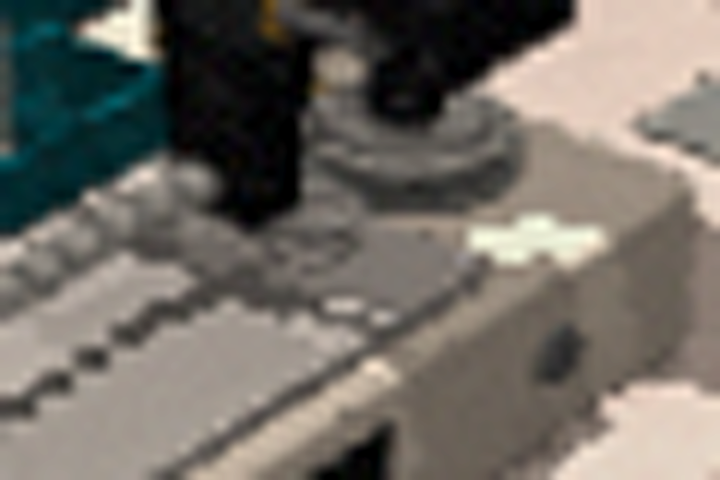

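The eye's ring is around (312,247) in this crop, with the post inside it, so I'll lower it fully.

Emit:
step_arm --deltas '[[[0,0,0,0,0,0.002,5],[0,0,0,0,0,0.004,5],[0,0,0,0,0,0.005,5],[0,0,0,0,0,0.006,5],[0,0,0,0,0,0.006,5]]]'

```text
time: 31.55
ee_pos: [0.5658, -0.0767, 0.111]
eef_rot: [0.684, 0.73, 0.001, 0.0]
ft_force: [-0.4, 5.2, 3.3]
width: 0.0111
grip_force: 60.0
```

```bash
python3 - <<'E'
from h import *
go((.5651,-.0771,.112,.0645)); st=readout.read_state(); print(st['ft_force'],st['torque'])
E
```

```text
t 31.55 p [ 0.5658 -0.0767  0.111 ] yaw 0.0654 tilt [0.0011 0.0007] w 0.0111 j [ 0.64  0.42 -0.71  1.73  0.3   1.1  -0.1 ]
[ 0.0011 -0.0006  0.0009] [-0.4 -0.7 -1. ]
[-0.35792654  5.2272756   3.28197901] [ 1.64557     0.0100007  -0.00963129]
```

Emit:
step_arm --deltas '[[[0,0,0,0.002,0,0,5],[0,0,0,0.004,0,0,5],[0,0,0,0.004,0,0,10],[0,0,0,0.004,0,0,40],[0,0,0,0.004,0,0,40],[0,0,0,0.004,0,0,40],[0,0,0,0.004,0,0,40],[0,0,0,0.004,0,-0.03,40],[0,0,0,0.004,0,-0.08,40],[0,0,0,0.02,-0.05,-0.14,40],[0,0,0,0.1,-0.1,-0.16,40],[0,0,0,0.2,-0.1,-0.16,40],[0,0,0,0.2,-0.1,-0.16,40],[0,0,0,0.2,-0.1,-0.16,40]]]' --squeeze 30

```text
time: 33.3
ee_pos: [0.4514, 0.1197, 0.2715]
eef_rot: [0.682, 0.732, 0.0, 0.001]
ft_force: [0.7, -1.0, -0.0]
width: 0.0352
grip_force: 0.0
```

```bash
python3 - <<'E'
from h import *
t=cams.camera('top');s=cams.camera('side'); go()
a=cv2.resize(s['img'][155:215,265:365],None,fx=7.8,fy=5.2,interpolation=cv2.INTER_CUBIC)
b=cv2.resize(t['img'][155:200,290:390],None,fx=7.8,fy=6,interpolation=cv2.INTER_CUBIC)
cv2.imwrite('pics/k.png',cv2.convertScaleAbs(cv2.cvtColor(np.vstack([a,b]),cv2.COLOR_RGB2BGR),alpha=1.2))
E
```

```text
t 33.4 p [0.4523 0.1169 0.2709] yaw 0.0679 tilt [ 0.0009 -0.0006] w 0.0348 j [ 0.6   0.02 -0.94  1.78  0.01  1.35 -0.28]
```

View pics/k.png

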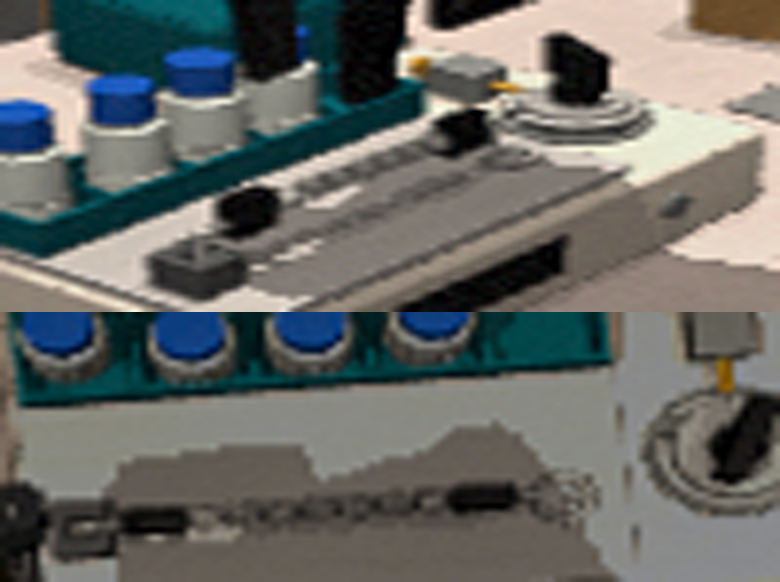

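The spring holds: its eye is round the post at (565,495), its pin is in the block at (85,528) and the tabs are level. Next comes the knob.

```bash
python3 - <<'E'
from h import *
t=cams.camera('top');s=cams.camera('side')
g=cv2.cvtColor(t['img'],cv2.COLOR_RGB2GRAY)
m=np.zeros_like(g); m[160:192,372:400]=(g[160:192,372:400]<45)*255
n,l,st,ce=cv2.connectedComponentsWithStats(m); i=1+np.argmax(st[1:,4]); print(st[i],ce[i])
k=np.argwhere(l==i)[:,::-1]
P=np.array([onz(t,u,v,.118)[:2] for u,v in k])*1000
c=P.mean(0); w,v=np.linalg.eigh(np.cov((P-c).T)); print('c',c,'sd',np.sqrt(w),'ang',np.degrees(np.arctan2(v[1,1],v[0,1])),cv2.minAreaRect(P.astype(np.float32)))
g2=cv2.cvtColor(s['img'],cv2.COLOR_RGB2GRAY)
m2=np.zeros_like(g2); m2[158:178,330:348]=(g2[158:178,330:348]<40)*255
n,l,st,ce=cv2.connectedComponentsWithStats(m2); i2=1+np.argmax(st[1:,4]); print(st[i2],ce[i2],tri(t,onz and tuple(k.mean(0)),s,tuple(ce[i2])))
go((.59,-.178,.25,1.2))
print(g[166:190,374:396])
E
```

```text
[381 169   9  15  85] [384.88235294 175.91764706]
c [ 589.91864247 -176.66687546] sd [ 5.32958544 12.86826772] ang 155.89072830882685 ((591.2293701171875, -177.08615112304688), (20.839279174804688, 47.79167938232422), 61.5457763671875)
[336 162   7  13  74] [338.78378378 168.55405405] (array([ 0.59143359, -0.18029255,  0.09914428]), np.float64(0.002423642742407593))
t 33.5 p [0.4529 0.1142 0.2703] yaw 0.0637 tilt [-0.0003 -0.0004] w 0.035 j [ 0.6   0.02 -0.94  1.78  0.01  1.35 -0.28]
[-5.0000e-04  2.0000e-04 -1.1363e+00] [-300.4  118.2   20.4]
[[115 115 115 114 115 117 111 105  76  72 110 118 116 117 117 116 115 115
  114 113 115 116]
 [113 115 116 117 117 103 102  73  76  82  77  90  90 111 120 120 118 117
  115 115 115 115]
 [116 114 117 100  89  66  64  51  68  67  74  64  51  55  65  83  95 118
   92 115 116 115]
 [116 118 105  82  69  98 104  89  86  64 104  59  19  14  18  38  66  95
   84 115 115 115]
 [117  79  55  89 104  99  86  94  95  91 107  41   9  13  16  14  49  60
  111 116 116 114]
 [110  66  97 108  78 106 106  96  96  88  77  18  16  18  13  14  50  46
   91 117 1
[... 982 characters left out ...]
4  22  71 107 115 115  72 105
   79  77 113 116]
 [ 59  56  99 105  52  71 103  78  71  19  44 104 110 118 116  83  93 100
   77 100 116 116]
 [ 76  71  57  99  97  58  62  87  86 106 111 119 119  84  73  85 107  74
   73 114 116 115]
 [110  75  69  58  80 102  92  64  49  60  69  60  66  84 103  97  61  70
  107 116 116 116]
 [116 110 100  60  71  72  81 100 104 104 104 102 102 101  84  82  72 109
  116 116 114 115]
 [115 116 115 110  59  58  70  65  73  83  78  73  72  77  57  90 110 116
  117 115 115 114]
 [114 115 116 117 108  85  89  54  65  62  58  62  87  63 105 113 117 116
  115 116 116 115]
 [115 114 114 116 117 111 113 107 109 107 107 107 114 108 116 115 116 115
  116 116 114 115]]
```

Emit:
step_arm --deltas '[[[0,0,-0.1,-0.03,0.01,0.02,40],[0,0,-0.25,-0.08,0.03,0.02,40],[0,0,-0.4,-0.14,0.06,0.02,40],[0,0,-0.55,-0.2,0.08,0.02,40],[0,0,-0.7,-0.25,0.1,0.02,40],[0,0,-0.85,-0.29,0.115,0.02,40],[0,0,-1.0,-0.302,0.12,0.02,40],[0,0,-1.15,-0.302,0.12,0.02,40],[0,0,-1.156,-0.302,0.12,0.04,40],[0,0,-1.156,-0.302,0.12,0.08,40],[0,0,-1.156,-0.302,0.12,0.11,40],[0,0,-1.156,-0.302,0.12,0.11,40],[0,0,-1.156,-0.302,0.12,0.11,40]]]'

```text
time: 35.12
ee_pos: [0.5921, -0.1784, 0.1611]
eef_rot: [0.175, 0.985, -0.0, 0.0]
ft_force: [-0.8, -0.5, 1.0]
width: 0.035
grip_force: 0.0
```

```bash
python3 - <<'E'
from h import *
go((.5915,-.18,.109,1.22)); print(readout.read_state()['ft_force'])
E
```

```text
t 35.12 p [ 0.5921 -0.1784  0.1611] yaw 1.2192 tilt [ 0.0005 -0.0002] w 0.035 j [ 0.83  0.5  -0.81  1.55  0.38  1.25  1.18]
[-0.      0.0006 -0.0008] [ 0.  -1.7 52.1]
[-0.83399823 -0.47707105  1.02458739]
```

Emit:
step_arm --deltas '[[[0,0,0,0,-0.001,0.02,40],[0,0,0,0,-0.001,0.04,40],[0,0,0,0,-0.001,0.052,40],[0,0,0,0,-0.001,0.052,40],[0,0,0,0,-0.001,0.052,5],[0,0,0,0,-0.001,0.052,5],[0,0,0,0,-0.001,0.052,5],[0,0,0,0,-0.001,0.052,5]]]'

```text
time: 36.12
ee_pos: [0.5919, -0.1793, 0.1091]
eef_rot: [0.174, 0.985, -0.0, 0.001]
ft_force: [-0.3, -1.6, 4.4]
width: 0.0215
grip_force: 30.0
```

```bash
python3 - <<'E'
from h import *
go((.5915,-.18,.109,1.22)); st=readout.read_state(); print(st['ft_force'],st['torque'])
E
```

```text
t 36.12 p [ 0.5919 -0.1793  0.1091] yaw 1.2207 tilt [ 0.0009 -0.0008] w 0.0215 j [ 0.82  0.55 -0.79  1.6   0.42  1.17  1.16]
[-0.0004  0.0011  0.0007] [ 0.1 -0.8  0.1]
[-0.27251037 -1.62814568  4.35449972] [-3.04501714e-01  2.01457762e-02 -1.40302329e-04]
```

Emit:
step_arm --deltas '[[[0,0,0,0,0,0,5],[0,0,0,0,0,0,5],[0,0,0,0,0,0,5],[0,0,0,0,0,0,5]]]'

```text
time: 36.62
ee_pos: [0.5919, -0.1793, 0.1091]
eef_rot: [0.174, 0.985, -0.0, 0.0]
ft_force: [-0.8, -1.9, 5.6]
width: 0.0217
grip_force: 30.0
```

```bash
python3 - <<'E'
from h import *
st=readout.read_state(); print(st['ft_force'],st['torque'],st['width'],st['grip_force'],st['ee_pos'])
s=cams.camera('side');g=cv2.cvtColor(s['img'],cv2.COLOR_RGB2GRAY)
for row in g[150:182,322:358]: print(' '.join('%3d'%x for x in row))
E
```

```text
[-0.79818559 -1.87735339  5.62572117] [-0.40559076  0.11746833  0.01297694] 0.02169598128913438 30.001174807548523 [ 0.59188586 -0.17929284  0.10912447]
 31  29  24  23  15  20  14  17  28  44  59  61  57  58  71  62  55 141 185  98   4   2  11   3  41  61  35  19  23  22  20  16  16  18  54  55
 21  12   8  15  11  16  11  17  18  55  71  63  47  50  49  28  21  85 167 104  20  17  15  32  65  62  34  18  17  14  24  12  17  18  41  47
 13  20  28  40  27  17  10  11  10  29  33  24  25  26  24  28  23  21  46  67  60  71  68  65  59  55  56  36   6  19  18  17  16  36  64  71
  3  48 101 140 102  40  10   8   7  53  41  28  27  20  21  20  19  14  32  52  53  52  47  38  24  36  29  20  16   7  13  15  20  38  65  66
  1  83 173 188 187 109  33  18  17  81  98  53  17  19  12  13  13  16  36  40  17   8   6   0   0  30  15  26  26  37  54  41  43  49  66  66
  4  78 167 180 124  77  62  68  68  59  95  54  16  15  13  20  14  11  95  98  43   0   6   3   6  44  54  98 105 135 180 125  75  67  66  64
  9  44  36  25  20  47  53  52  41  34  47  28  11  16  18  18  17   6  88  67  19
[... 2960 characters left out ...]
  39  99  65  44  85 141 122  74  89  99 101 107 105 107  89  86  86  98 117 104  60 108 153 160 158 157 156 166 152 131 119
 12  19   5  12   2  44  71  88  88  57  62 109 136 153 133 127 115 105 111 122 140 129 109  82  55  77  71 142 156 153 155 153 149 153 154 181
 12   6   4   8   7  30  70  51  40  42  42  44  46  53  81 101 107 101  98  87  69  48  39  43  82  74 117 148 154 152 154 152 154 153 174 182
 15  12   4   6   4  23  78  81  65  79  86  91  56  41  45  46  51  35  42  49  42  44  43  77  75  99 146 153 155 153 173 180 178 180 178 178
 53   6   8   3  11  25  85 126 135 121  90  71  82  83  87  88  87  87  89  88  83  77  78  73 113 172 182 178 178 179 179 176 177 176 177 185
```

Emit:
step_arm --deltas '[[[0,0,0,0,0,0,40],[0,0,0,0,0,0,40],[0,0,0,0,0,-0.006,40],[0,0,0,0,0,-0.006,40],[0,0,0,0,0,-0.006,5],[0,0,0,0,0,-0.006,5],[0,0,0,0,0,-0.006,5],[0,0,0,0,0,-0.006,5],[0,0,0,0,0,-0.006,5]]]'

```text
time: 37.8
ee_pos: [0.5914, -0.1791, 0.1145]
eef_rot: [0.174, 0.985, -0.0, -0.0]
ft_force: [-0.6, -1.7, -0.1]
width: 0.0116
grip_force: 30.0
```

```bash
python3 - <<'E'
from h import *
go();st=readout.read_state(); print(st['ft_force'],st['torque'],st['width'],st['grip_force'],st['ee_pos'])
E
```

```text
t 37.8 p [ 0.5914 -0.1791  0.1145] yaw 1.2209 tilt [-0.0003 -0.0004] w 0.0116 j [ 0.82  0.54 -0.79  1.6   0.41  1.18  1.16]
[-0.64571248 -1.72762365 -0.14415968] [-0.22895924  0.00299733  0.03394981] 0.01163643374840085 29.999769595451653 [ 0.59141974 -0.17914593  0.11447923]
```

Emit:
step_arm --deltas '[[[0,0,0.12,0,0,0,5],[0,0,0.24,0,0,0,5],[0,0,0.36,0,0,0,5],[0,0,0.48,0,0,0,5],[0,0,0.6,0,0,0,5],[0,0,0.72,0,0,0,5],[0,0,0.84,0,0,0,5],[0,0,0.92,0,0,0,5],[0,0,0.92,0,0,0,5],[0,0,0.92,0,0,0,5]]]' --squeeze 40

```text
time: 39.05
ee_pos: [0.5922, -0.1785, 0.1145]
eef_rot: [0.592, 0.806, 0.001, 0.0]
ft_force: [5.5, 1.4, -5.1]
width: 0.0118
grip_force: 40.0
```

```bash
python3 - <<'E'
from h import *
go();st=readout.read_state(); print(st['ft_force'],st['torque'],st['width'])
E
```

```text
t 39.05 p [ 0.5922 -0.1785  0.1145] yaw 0.3032 tilt [0.0015 0.0006] w 0.0118 j [ 0.7   0.49 -0.62  1.6   0.31  1.14  0.31]
[ 5.45134003  1.37422948 -5.05342209] [ 0.14224528 -1.30478365 -0.35844087] 0.011754846346291445
```

Emit:
step_arm --deltas '[[[0,0,0.05,0,0,0,5],[0,0,0.1,0,0,0,5],[0,0,0.1,0,0,0,5]]]'

```text
time: 39.42
ee_pos: [0.5924, -0.1783, 0.1145]
eef_rot: [0.632, 0.775, 0.001, 0.0]
ft_force: [6.6, 0.7, -5.4]
width: 0.0119
grip_force: 40.0
```

```bash
python3 - <<'E'
from h import *
go();st=readout.read_state(); print(st['ft_force'],st['torque'],st['width'])
E
```

```text
t 39.42 p [ 0.5924 -0.1783  0.1145] yaw 0.2032 tilt [0.0017 0.0006] w 0.0119 j [ 0.69  0.49 -0.61  1.6   0.3   1.14  0.22]
[ 6.59147127  0.66310622 -5.38692781] [ 0.10113088 -1.42231317 -0.01551779] 0.011930040026179202
```

Emit:
step_arm --deltas '[[[0,0,0.05,0,0,0,5],[0,0,0.07,0,0,0,5],[0,0,0.07,0,0,0,5]]]'

```text
time: 39.8
ee_pos: [0.5925, -0.1783, 0.1145]
eef_rot: [0.658, 0.753, 0.001, 0.001]
ft_force: [6.0, 0.4, -5.7]
width: 0.012
grip_force: 40.0
```

```bash
python3 - <<'E'
from h import *
go();st=readout.read_state(); print(st['ft_force'],st['torque'],st['width'])
E
```

```text
t 39.8 p [ 0.5925 -0.1783  0.1145] yaw 0.1336 tilt [0.0019 0.0006] w 0.012 j [ 0.68  0.49 -0.59  1.6   0.29  1.14  0.15]
[ 6.03887073  0.44871545 -5.65467236] [ 0.12326532 -1.55998761 -0.00979211] 0.011957861289903353
```

Emit:
step_arm --deltas '[[[0,0,0,0,0,0,5],[0,0,0,0,0,0,25],[0,0,0,0,0,0,25],[0,0,0,0,0,0,25],[0,0,0,0,0,-0.03,25],[0,0,0,0,0,-0.08,25],[0,0,0,0,0,-0.14,25],[0,0,0,-0.03,-0.05,-0.16,25],[0,0,0,-0.05,-0.1,-0.16,25],[0,0,0,0.0,-0.15,-0.16,25],[0,0,0,0.15,-0.18,-0.16,25],[0,0,0,0.3,-0.18,-0.16,25],[0,0,0,0.36,-0.18,-0.16,25],[0,0,0,0.36,-0.18,-0.16,25],[0,0,0,0.36,-0.18,-0.16,25]]]'

```text
time: 41.68
ee_pos: [0.3762, 0.1018, 0.2746]
eef_rot: [0.659, 0.752, -0.0, 0.001]
ft_force: [1.1, -0.0, -0.2]
width: 0.0213
grip_force: 0.0
```

```bash
python3 - <<'E'
from h import *
go(); caps()
t=cams.camera('top');s=cams.camera('side')
g=cv2.cvtColor(t['img'],cv2.COLOR_RGB2GRAY)
m=np.zeros_like(g); m[160:192,372:400]=((g[160:192,372:400]<28))*255
n,l,st,ce=cv2.connectedComponentsWithStats(m); i=1+np.argmax(st[1:,4]); print(st[i],ce[i])
k=np.argwhere(l==i)[:,::-1]; P=np.array([onz(t,u,v,.118)[:2] for u,v in k])*1000
w,v=np.linalg.eigh(np.cov(P.T)); a=np.arctan2(v[1,1],v[0,1]); print(P.mean(0),'bar ang',(a+np.pi/2)%np.pi-np.pi/2)
for ce,st in blobs(t,(12,140,60),(30,255,255),2): 
    if 370<ce[0]<400 and 130<ce[1]<190: print('brass',ce,st)
for ce,st in blobs(s,(12,140,60),(30,255,255),2):
    if 310<ce[0]<350 and 140<ce[1]<190: print('brass side',ce,st)
print(g[183:197,292:304]); print(g[178:194,340:372])
E
```

```text
t 41.67 p [0.3762 0.1018 0.2746] yaw 0.1313 tilt [ 0.0008 -0.0013] w 0.0213 j [ 0.74 -0.28 -0.92  1.93 -0.22  1.39  0.01]
t [345.1 153.8] 67 [ 0.6703 -0.0571  0.08  ] [ 0.6569 -0.0531]
t [296.8 156.6] 63 [0.6658 0.0989 0.08  ] [0.6526 0.0944]
t [329.3 156. ] 66 [ 0.6647 -0.006   0.08  ] [ 0.6515 -0.0048]
t [313.7 157.7] 65 [0.6606 0.0445 0.08  ] [0.6477 0.0429]
s [299.6 163. ] 68 [ 0.7652 -0.1549  0.072 ] [ 0.657  -0.0541]
s [290.1 168.1] 68 [ 0.7599 -0.1009  0.072 ] [ 0.6523 -0.006 ]
s [280.2 173.5] 72 [ 0.7541 -0.0469  0.072 ] [0.6471 0.0421]
s [267.  178.9] 67 [0.7571 0.0125 0.072 ] [0.6498 0.095 ]
[378 173  16   8  72] [385.34722222 176.31944444]
[ 588.61127794 -178.06313967] bar ang -1.3994929934851816
brass [381.1 150.1] [380, 149, 3, 4, 9]
brass [382.5 165.5] [382, 163, 2, 6, 12]
brass side [323.5 144. ] [311, 140, 29, 10, 68]
brass side [319. 147.] [318, 147, 3, 1, 3]
brass side [317.3 150. ] [317, 149, 2, 3, 3]
brass side [338.2 154.6] [337, 153, 4, 5, 8]
brass side [318.6 167.2] [318, 166, 2, 3, 5]
brass side [330.4 171.6] [329, 171, 4, 2, 5]
[[110 113 113 113 112 112 114 1
[... 2112 characters left out ...]
2 101 103 109 113 113 114 115 113]
 [101  98 103 109 102 100 104 110 100 101 103 103 110 109 114 113 113 115
  109 102  78  98 104  99  80 109 113 113 113 114 113 115]
 [108 113 110 107 108 108 109 108 108 108 109 113 112 114 113 113 114 114
  116 110 107 114  85 112 104 115 114 113 114 114 115  95]
 [113 114 113 113 113 113 112 113 112 113 112 114 112 113 113 114 113 113
  113 115 114 116 106 113 115 114 114 114 114 113 116  67]
 [113 114 114 113 112 114 113 113 114 114 115 114 113 113 113 112 114 112
  114 113 114 114 114 114 113 114 114 114 114 114 117  76]
 [114 115 114 114 112 114 113 113 113 113 114 112 113 113 112 114 113 114
  113 113 114 114 114 113 113 113 113 115 112 114 115  84]]
```

```bash
python3 - <<'E'
from h import *
a=cv2.cvtColor(cv2.imread('pics/top0.png'),cv2.COLOR_BGR2RGB); b=cams.camera('top')['img']
def sat(i,x0,x1,y0,y1):
    q=i[y0:y1,x0:x1].astype(int); w=np.clip(q[...,0]-q[...,2]-20,0,None); return w
for y0,y1,n in((144,156,'head'),(160,172,'rod')):
    for i in(a,b):
        w=sat(i,376,390,y0,y1); print(n,w.sum(1),'c',(w.sum(1)*np.arange(y0,y1)).sum()/w.sum())
E
```

```text
head [  0   0   0   0 141 275 160 123  97   0   0   5] c 149.73158551810238
head [  0   0   0   0  51 230 185 117  96   0   0   7] c 150.01749271137027
rod [  8   8  18 122 145 150 148 169  29   0   0   0] c 165.0727728983689
rod [  9  10  18 130 141 148 147 160 132   4   0   0] c 165.37708565072302
```

Emit:
step_arm --deltas '[[[0,0,0,0.25,0,0,25],[0,0,0,0.1,0,0,25],[0,0,0,0,0,0,25]]]'

```text
time: 42.3
ee_pos: [0.3709, 0.1441, 0.2743]
eef_rot: [0.653, 0.757, -0.0, 0.0]
ft_force: [2.0, -2.4, -0.1]
width: 0.0218
grip_force: 0.0
```

```bash
python3 - <<'E'
from h import *
go((.5,-.12,.27,.134),(.592,-.179,.2,.134),(.592,-.179,.1145,.134))
E
```

```text
t 42.3 p [0.3709 0.1441 0.2743] yaw 0.1477 tilt [ 0.0001 -0.0004] w 0.0218 j [ 0.72 -0.27 -1.    1.91 -0.23  1.38 -0.07]
[0.     0.0004 0.0137] [-280.2   88.9    4.5]
[0.     0.0004 0.0137] [-352.1  171.2   74.5]
[0.     0.0004 0.0137] [-352.   171.2  160. ]
```

Emit:
step_arm --deltas '[[[0,0,0,-0.05,0,0,25],[0,0,0,-0.1,0.02,0,25],[0,0,0,-0.15,0.05,0,25],[0,0,0,-0.2,0.08,0,25],[0,0,0,-0.25,0.11,0,25],[0,0,0,-0.3,0.14,0,25],[0,0,0,-0.35,0.17,0,25],[0,0,0,-0.36,0.18,0,25],[0,0,0,-0.36,0.18,0.05,25],[0,0,0,-0.36,0.18,0.08,25],[0,0,0,-0.36,0.18,0.08,25],[0,0,0,-0.36,0.18,0.12,25],[0,0,0,-0.36,0.18,0.16,25],[0,0,0,-0.36,0.18,0.16,25],[0,0,0,-0.36,0.18,0.16,5],[0,0,0,-0.36,0.18,0.16,5],[0,0,0,-0.36,0.18,0.16,5],[0,0,0,-0.36,0.18,0.16,5]]]'

```text
time: 44.55
ee_pos: [0.5965, -0.1978, 0.1165]
eef_rot: [0.66, 0.752, -0.002, -0.0]
ft_force: [-10.7, -1.8, 3.2]
width: 0.0117
grip_force: 39.5
```

```bash
cat > q.py <<'E'
from h import *
go();st=readout.read_state(); print(st['ft_force'].round(2) if hasattr(st['ft_force'],'round') else st['ft_force'],np.round(st['torque'],3),st['width'])
E
python3 q.py
```

```text
t 44.55 p [ 0.5965 -0.1978  0.1165] yaw 0.1299 tilt [-0.0022 -0.0023] w 0.0117 j [ 0.77  0.54 -0.7   1.57  0.37  1.18  0.13]
[-10.68  -1.8    3.24] [-0.324  2.24   0.159] 0.011721720801855006
```

Emit:
step_arm --deltas '[[[0,0,0.04,0,0,0,5],[0,0,0.08,0,0,0,5],[0,0,0.08,0,0,0,5]]]'

```text
time: 44.92
ee_pos: [0.5953, -0.198, 0.1165]
eef_rot: [0.69, 0.724, -0.003, -0.001]
ft_force: [-17.0, -1.5, 7.9]
width: 0.0119
grip_force: 39.6
```

```bash
python3 q.py
```

```text
t 44.92 p [ 0.5953 -0.198   0.1165] yaw 0.0492 tilt [-0.0049 -0.0028] w 0.0119 j [ 0.76  0.53 -0.69  1.57  0.36  1.18  0.05]
[-16.97  -1.48   7.95] [-0.337  3.607  0.309] 0.011853758675220483
```

Emit:
step_arm --deltas '[[[0,0,-0.08,0,0,0,5],[0,0,-0.16,0,0,0,5],[0,0,-0.16,0,0,0,5]]]'

```text
time: 45.3
ee_pos: [0.5971, -0.1975, 0.1166]
eef_rot: [0.629, 0.778, -0.001, 0.0]
ft_force: [-6.7, -1.9, 1.6]
width: 0.0119
grip_force: 40.0
```

```bash
python3 q.py
```

```text
t 45.3 p [ 0.5971 -0.1975  0.1166] yaw 0.2109 tilt [-0.0007 -0.0017] w 0.0119 j [ 0.78  0.54 -0.72  1.57  0.38  1.18  0.2 ]
[-6.74 -1.91  1.56] [-0.197  1.501 -0.007] 0.0119018965031404
```

Emit:
step_arm --deltas '[[[0,0,0,0,0,0,30],[0,0,0,0,0,0,30],[0,0,0,0,0,0,30],[0,0,0,0.01,-0.001,0,30],[0,0,0,0.019,-0.001,0.002,30],[0,0,0,0.019,-0.001,0.002,30],[0,0,0,0.019,-0.001,0.002,30],[0,0,0,0.019,-0.001,0.002,30]]]'

```text
time: 46.3
ee_pos: [0.5927, -0.1783, 0.1125]
eef_rot: [0.629, 0.778, -0.0, 0.0]
ft_force: [0.4, 0.3, -0.1]
width: 0.0267
grip_force: 0.0
```

```bash
python3 q.py; python3 -c "
from h import *
go((.592,-.1788,.1145,.134))"
```

```text
t 46.3 p [ 0.5927 -0.1783  0.1125] yaw 0.2106 tilt [ 0.0001 -0.0002] w 0.0267 j [ 0.77  0.53 -0.73  1.6   0.37  1.16  0.17]
[ 0.4   0.28 -0.14] [ 0.005 -0.106 -0.096] 0.02669433710047429
t 46.3 p [ 0.5927 -0.1783  0.1125] yaw 0.2106 tilt [ 0.0001 -0.0002] w 0.0267 j [ 0.77  0.53 -0.73  1.6   0.37  1.16  0.17]
[0.     0.0002 0.0766] [-0.3 -0.8 -2. ]
```

Centred; now I'll grip at .211 and read the torque there, at .134 and at .06.

Emit:
step_arm --deltas '[[[0,0,0,0,-0.001,-0.002,30],[0,0,0,0,-0.001,-0.002,5],[0,0,0,0,-0.001,-0.002,5],[0,0,0,0,-0.001,-0.002,5],[0,0,0,0,-0.001,-0.002,5]]]'

```text
time: 46.92
ee_pos: [0.5923, -0.1781, 0.1147]
eef_rot: [0.629, 0.778, 0.0, 0.001]
ft_force: [5.2, -1.2, -3.5]
width: 0.0119
grip_force: 40.0
```

```bash
python3 q.py
```

```text
t 46.92 p [ 0.5923 -0.1781  0.1147] yaw 0.2112 tilt [ 0.0014 -0.    ] w 0.0119 j [ 0.77  0.52 -0.73  1.6   0.37  1.16  0.17]
[ 5.19 -1.21 -3.52] [-0.068 -1.283  0.006] 0.011898494733466788
```

Emit:
step_arm --deltas '[[[0,0,0.04,0,0,0,5],[0,0,0.077,0,0,0,5],[0,0,0.077,0,0,0,5]]]'

```text
time: 47.3
ee_pos: [0.5924, -0.1781, 0.1147]
eef_rot: [0.658, 0.753, 0.001, 0.001]
ft_force: [6.2, -0.8, -3.2]
width: 0.0117
grip_force: 40.0
```

```bash
python3 q.py
```

```text
t 47.3 p [ 0.5924 -0.1781  0.1147] yaw 0.1336 tilt [ 0.0016 -0.    ] w 0.0117 j [ 0.76  0.52 -0.71  1.6   0.36  1.16  0.1 ]
[ 6.23 -0.75 -3.22] [-0.089 -1.366 -0.009] 0.01173742005253853
```

Emit:
step_arm --deltas '[[[0,0,0.04,0,0,0,5],[0,0,0.07,0,0,0,5],[0,0,0.07,0,0,0,5]]]'

```text
time: 47.68
ee_pos: [0.5925, -0.178, 0.1147]
eef_rot: [0.684, 0.729, 0.001, 0.001]
ft_force: [6.5, -0.9, -4.5]
width: 0.0118
grip_force: 40.0
```

```bash
python3 q.py
```

```text
t 47.67 p [ 0.5925 -0.178   0.1147] yaw 0.0637 tilt [0.0019 0.0001] w 0.0118 j [ 0.75  0.51 -0.7   1.6   0.35  1.16  0.04]
[ 6.52 -0.9  -4.52] [-0.064 -1.475 -0.017] 0.011841996965777845
```

Emit:
step_arm --deltas '[[[0,0,0.04,0,0,0,5],[0,0,0.07,0,0,0,5],[0,0,0.07,0,0,0,5]]]'

```text
time: 48.05
ee_pos: [0.5926, -0.178, 0.1147]
eef_rot: [0.709, 0.705, 0.001, 0.001]
ft_force: [6.5, -0.5, -4.3]
width: 0.0119
grip_force: 40.0
```

```bash
python3 q.py
```

```text
t 48.05 p [ 0.5926 -0.178   0.1147] yaw -0.0054 tilt [ 0.002  -0.0001] w 0.0119 j [ 0.75  0.51 -0.69  1.6   0.35  1.15 -0.03]
[ 6.46 -0.49 -4.32] [-0.14  -1.534  0.45 ] 0.011894681864659161
```

Emit:
step_arm --deltas '[[[0,0,0.04,0,0,0,5],[0,0,0.07,0,0,0,5],[0,0,0.07,0,0,0,5]]]'

```text
time: 48.42
ee_pos: [0.5926, -0.1778, 0.1147]
eef_rot: [0.733, 0.68, 0.001, 0.001]
ft_force: [6.6, -0.7, -3.5]
width: 0.0121
grip_force: 40.0
```

```bash
python3 q.py
```

```text
t 48.42 p [ 0.5926 -0.1778  0.1147] yaw -0.0746 tilt [ 0.002  -0.0002] w 0.0121 j [ 0.74  0.51 -0.68  1.6   0.34  1.15 -0.09]
[ 6.55 -0.71 -3.52] [-0.15  -1.53   0.935] 0.012146876029357854
```

The notch's two walls show at yaw .25 and .06, so the plunger is in. I'll return to the middle (.15), release and retreat.

Emit:
step_arm --deltas '[[[0,0,-0.1,0,0,0,5],[0,0,-0.2,0,0,0,5],[0,0,-0.225,0,0,0,5],[0,0,-0.225,0,0,0,5],[0,0,-0.225,0,0,0,25],[0,0,-0.225,0,0,0,25],[0,0,-0.225,0,0,0,25],[0,0,-0.225,0,0,-0.03,25],[0,0,-0.225,0,0,-0.08,25],[0,0,-0.225,0,0,-0.14,25],[0,0,-0.225,0,-0.04,-0.16,25],[0,0,-0.225,0.1,-0.1,-0.16,25],[0,0,-0.225,0.2,-0.15,-0.16,25],[0,0,-0.225,0.3,-0.15,-0.16,25],[0,0,-0.225,0.3,-0.15,-0.16,25],[0,0,-0.225,0.3,-0.15,-0.16,25],[0,0,-0.225,0.3,-0.15,-0.16,25]]]'

```text
time: 50.55
ee_pos: [0.4633, 0.137, 0.275]
eef_rot: [0.65, 0.76, 0.0, 0.0]
ft_force: [-0.3, -1.2, 0.3]
width: 0.0218
grip_force: 0.0
```

```bash
python3 - <<'E'
from h import *
go(); caps()
t=cams.camera('top'); i=t['img']
for y0,y1 in((144,156),(160,172)):
    q=i[y0:y1,376:390].astype(int); print(np.clip(q[...,0]-q[...,2]-20,0,None).sum(1))
g=cv2.cvtColor(i,cv2.COLOR_RGB2GRAY)
m=np.zeros_like(g); m[160:192,372:400]=((g[160:192,372:400]<28))*255
k=np.argwhere(m)[:,::-1]; P=np.array([onz(t,u,v,.118)[:2] for u,v in k])*1000
w,v=np.linalg.eigh(np.cov(P.T)); print('ang',np.arctan2(v[1,1],v[0,1]))
E
```

```text
t 50.55 p [0.4633 0.137  0.275 ] yaw 0.1562 tilt [0.0008 0.    ] w 0.0218 j [ 0.63  0.08 -1.04  1.73  0.07  1.37 -0.27]
t [345.1 153.8] 66 [ 0.6703 -0.0571  0.08  ] [ 0.6569 -0.0531]
t [296.9 156.7] 64 [0.6655 0.0986 0.08  ] [0.6523 0.0941]
t [329.2 156. ] 65 [ 0.6647 -0.0056  0.08  ] [ 0.6515 -0.0045]
t [313.7 157.7] 65 [0.6606 0.0445 0.08  ] [0.6477 0.0429]
s [297.5 163. ] 19 [ 0.771  -0.1494  0.072 ] [ 0.6622 -0.0492]
s [288.7 168.8] 38 [ 0.7594 -0.0934  0.072 ] [0.6519 0.0007]
s [280.1 173.5] 70 [ 0.7544 -0.0466  0.072 ] [0.6474 0.0424]
s [266.9 178.8] 65 [0.758  0.0122 0.072 ] [0.6506 0.0948]
[  0   0   0   0  52 232 182 118 102   0   0   7]
[  7  10  20 132 139 154 146 159 135   3   0   0]
ang 1.707863700331822
```

```bash
python3 - <<'E'
from h import *
g=cv2.cvtColor(cams.camera('top')['img'],cv2.COLOR_RGB2GRAY)
print(g[182:190,347:368])
print(r.close_job())
E
```

```text
[[ 81  80  80  80  81  81  82  80  80  79  77  78  66 100 104 109 106  99
   75 114 116]
 [ 80  68  56  55  50  50  52  54  44  80  81  59  60  98  79  90  71  94
   70 115 114]
 [ 57  29  22  24  19  19  17  18  10  52  59  47  64  83  76 110  89  76
  106  84 113]
 [ 29  10   7  12  13  10  13  11  10  36  70 105  78  78 111  96  98  91
   90  83 114]
 [ 22   5  13  15  19  16  18  14  13  29  44  56  65  80  91 108  74  64
  102  72 114]
 [ 33   1   0   1   3   2   1   0  27  62  61  39  69  63  77  87 108  60
  109  86 115]
 [ 63  28  23  43  41  59  61  59  60  66  79  45  59  59  61  53  94 105
  105 110 115]
 [ 68  62  62  64  63  66  66  78  79  77  82  76  59  48  68  70 103  80
  112 116 115]]
the job is handed in; nothing more can be done
None
```

I handed the job in at about 51 s, with no verdict shown: all four blue-capped bottles stand in rack wells, the spring is hooked from the hole to the post, and the knob is in the middle of its notch, with the plunger judged dropped from the knob's torque and the top camera.

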